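# Lock the air-filter bowl into its bayonet head

## Robot

A 6-joint arm with a two-finger parallel gripper is mounted at the origin on the work surface. World frame = base frame: x ahead of the robot, y to its left, z up, the work surface at z = 0. Lengths are in m, angles in rad, forces in N, time in s.
With the tool pointing down it reaches from about 0.35 to 0.775 m from the base axis. Payload 7.3 kg.
Tool frame: the origin (TCP) lies at the very end of the fingers, on their centre line; the grasp point (between the pads) lies 19 mm behind it; z points along the fingers, y is the line along which they close (so a half turn about z gives the same grasp; the last joint's range is limited). The gripper opens to 92 mm and grips with 3 to 60 N. Pads are 19 mm wide; open, the fingers measure 130 mm over their backs; the gripper's body (75 mm by 190 mm) begins 47 mm behind the grasp point.
Start: joints at [-1.25, 0.342, 1.524, -0, 1.275, -0.146], TCP at [0.236, -0.469, 0.227] pointing down, gripper open.
Joint ranges: [-2.53, 2.53], [-0.77, 2.02], [0.04, 2.7], [-1, 4.14], [0.28, 2.66], [-3.11, 3.11]. Speed limits (rad/s): [2.57, 2.57, 3.14, 3.14, 3.14, 3.14].

## Interface

Orientations are given as [roll, pitch, yaw] about the fixed x, y, z axes, in that order (R = Rz(yaw) Ry(pitch) Rx(roll)).
In Python, from cell import robot gives the robot as it stands.
- The arm moves only by the tool apply_moves, never from a script. Its argument "rows" is a list of rows, each an object with "xyz": the shift along the tool's x, y, z in mm, a list of three; "turn": the turn about the tool's z in rad. A call has 1 to 10 rows; each row shifts and turns the commanded pose from where the row before left it, along the tool's axes as they then stand; what a row does not reach is not made up. A row lasts 1/8 s, in which the tool goes at most 62.5 mm and 10.7 degrees, less where a joint would pass 70% of its speed; a pose out of reach is approached as far as the arm can. A call with a gripper value outside its range is refused whole. "gripper" is the opening, from 0 (shut) to 1 (fully open), set as the call begins (left out, the last holds). The fingers move at their own pace and stop on an object; "newtons" is the grip in N (left out, the last holds). Time passes only in rows, so rows that do not move let the fingers close. It gives the time, the measured TCP pose, the force and the opening at its end, in the units of the state.
- robot.observe(): the state, without advancing time (a new reading comes with each control period).
- robot.read_camera(name): name is "scene" or "side" or "wrist"; returns a dict with "frame" (420x560x3 uint8, blue, green, red), "mtx" (3x3 intrinsics, pixels), "R" (3x3) and "t" (3): a world point X has camera coordinates R X + t; the wrist camera has in their place "T_tool_cam" (4x4, takes a point from camera to tool coordinates, whose origin is the TCP and whose axes are the flange's). Camera axes: x right, y down, z forward; pixel columns grow to the right and rows downward; lengths in m; the calibration is good to about 2 mm. A picture is of the moment at which its call begins: read the wrist's pose just before it. There is no depth.
- robot.hand_in(): hands the job in, once; it reports no verdict.
The state is a dict: "time": time; "qpos": joint angles; "qvel": joint speeds; "joint_efforts": joint torques, N m; "tool_pos": TCP position; "tool_rot": TCP orientation; "contact_force": force on the tool from outside, world axes, zero at the start; "torque": the same for the moment, N m; "opening": finger opening in m.
Only numpy, scipy, OpenCV 4.12 (cv2) and the standard library are available. Lean on these libraries where they do the work, as an engineer would, in place of code of your own. Each camera call takes 0.05 s, during which the arm holds its last target. There are 200 camera calls.

## Task

Pick up the filter bowl from the red mat by its handle, lift its three lugs up through the slots of the filter head on the post, and twist it counter-clockwise as seen from above, until it comes up against the stop and the lugs drop and lock in their pockets. Work by feel and gently, never forcing the bowl against the head. Leave the bowl hanging in the head by itself, fully locked and level, and the other things where they are.

Things in the scene. Friction and masses are not known exactly. Their poses are not given: they have to be found in the camera images.
- bowl_rim (a point): Filter bowl, loose, about 250 g: bare aluminium can, 53 mm across, 60 mm high, upright on the red mat. This point is the centre of its top rim face, 60 mm above its underside. z is up along the bowl's axis; the handle sticks out along -x.
- bowl_lug (a point): Outer end of the lug over the handle, on the lug's centre line (34 mm from the bowl's axis, 4 mm below the rim). The lugs are three round pins, 8 mm thick, standing straight out at 60, 180 (this one) and 300 degrees about z from the bowl's +x, their tops level with the rim.
- bowl_grip (a point): Where to grip the bowl: middle of its straight level handle, 108 mm from the axis, 32 mm below the rim. The black grip is a bar 14 mm wide, 20 mm high, reaching from 72 to 138 mm from the axis; a 12 mm wide steel neck joins it to the can. Axes as bowl_rim.
- mount_mouth (a point): Filter head, fixed: aluminium cylinder, 91 mm across its ribs, 37 mm high, open underneath, carried by an arm on top (no higher) from a steel post 85 mm along +x and 35 mm along -y. Point: centre of its lower face, on its axis; z up. Its ring has an inward lip (bore 59 mm) with three slots for the lugs. Over 150 N between bowl and head (leverage: 25 N or so at the handle) damages it; so do blows over 15 N by the robot.
- mount_slot (a point): Nominal centre of the slot for the lug over the handle, at 155 degrees about z from the head's +x, 34 mm out, at the lower face; others 120 degrees apart, each 20 degrees wide. So enter with the bowl turned -25 degrees from the head. But the ring (slots, pockets, stops) sits turned up to 30 degrees either way, unmeasured: feel for it, or see the thin outside ribs over the slot centres. It stays put.
- mount_seal (a point): Centre of the underside of a sprung sealing plate in the head, 11 mm above the lower face; it pushes back with 2.8 N at first, 0.35 N more per mm, and is solid at 24 mm. In the slots the bowl's rim rises freely to it. If wrongly turned, the lugs meet the lip's flat underside instead, with the rim level with the head's lower face.
- mount_lock (a point): Where the rim's centre hangs once locked, 13 mm above the lower face. Counter-clockwise (from above) of each slot is a 16 degree wide ridge, passed with the rim over 17 mm above the face; then a pocket 4 mm lower, 24 degrees wide; then a tall stop, met when turned 43 degrees from the slot centre. Another stop bars turning clockwise. The sprung plate holds the lugs down in the pockets.
- mat: Red hard silicone mat square, 130 x 130 x 4 mm, fixed; origin at the centre of its underside.
- tyre_lever: Bystander: a brushed aluminium tyre lever lying flat between mat and post, 240 mm long along its x, 22 mm wide, 12 mm high; origin at the middle of its underside.
- mug: Bystander: white mug, 80 mm across, 85 mm high, to the right; origin at the centre of its underside.
- spray_can: Bystander: can 60 mm across, 160 mm high, at the back right; origin at the centre of its underside.
- wrench: Bystander: a steel wrench lying flat near the robot on the right; origin under its middle.
- pipe_collar: Bystander: steel collar 60 mm across, 22 mm high, on the right, between mug and can; origin at the centre of its underside.
- bowl: The whole filter bowl; origin at the centre of its underside, axes as bowl_rim.
- mount: The whole filter head with ring, arm and post; origin and axes as mount_mouth.

How it is judged:
On the way, in this order (a step that is already met when the one before it is completed fails the run):
1. the bowl is lifted off the mat (z of bowl_rim in the frame of mat above 0.085 m), for 0.1 s.
2. the lugs are up through the slots, inside the head (z of bowl_rim in the frame of mount_mouth above 0.009 m and horizontal distance between bowl_rim and mount_mouth below 0.006 m), for 0.1 s.
At the end, for the whole second after the job is handed in: The bowl hangs at rest in the head by itself: rim 11 to 15 mm above the head's lower face, within 5 mm of its axis, tilted under 0.06 rad, the bowl turned under 1.05 rad from the head's frame (z of bowl_rim in the frame of mount_mouth between 0.011 and 0.015 m and horizontal distance between bowl_rim and mount_mouth below 0.005 m and angle between bowl_rim's own z axis and vertical below 0.06 rad and angle between the x axis of bowl_rim and the x axis of mount_mouth, either way round below 1.05 rad and linear speed of bowl below 0.01 m/s and angular speed of bowl below 0.05 rad/s); the robot touches nothing.
It fails at once if the bowl is forced against the head with more than 150 N (contact force between bowl and mount above 150 N).
It fails at once if the robot strikes the head with more than 15 N (contact force between any of the fingers, the arm and mount above 15 N).
It fails at once if a bystander is moved by more than 20 mm (distance of any of tyre_lever, mug, spray_can, wrench, pipe_collar from where it was at the start of the episode above 0.02 m).
It also fails if it takes over 72 s, if anything falls off the work surface, if the arm or the gripper's body presses on something with over 40 N, if the wrist force passes 120 N, or if a joint passes its speed limit or range.

## Working session

There is one attempt and no reset: what is moved stays moved. The work goes in short steps, Python scripts to look and compute and a tool call to move; the robot and the scene stay as the last step left them, time stands still between calls to the robot, and variables do not carry over. Pictures are saved under pics/ and viewed, on a budget of 10 in all, crops included, one or two more only if the job needs it, and the job is handed in when it is done.

Besides the shell and the picture viewer there is one more tool, called after "Call:" as name([rows], argument=value, ...), one row to a line, values as JSON. apply_moves: Moves the arm, as the interface text tells. Its arguments: {"type":"object","properties":{"rows":{"type":"array"},"gripper":{"type":"number"},"newtons":{"type":"number"}},"required":["rows"]}

```bash
mkdir -p pics; ls; python3 - <<'E'
from cell import robot
import cv2,numpy as np
s=robot.observe();print(s)
a=robot.read_camera("scene");b=robot.read_camera("side")
for n,c in(("scene",a),("side",b)):
    cv2.imwrite(f"pics/{n}0.png",c["frame"]);np.savez(f"{n}0.npz",**c)
    print(n,c["mtx"],c["R"],c["t"],-c["R"].T@c["t"])
E
```

```text
pics
{'time': 0.0, 'qpos': array([-1.24999076e+00,  3.42721884e-01,  1.52503224e+00, -3.31407327e-05,
        1.27541418e+00, -1.45989827e-01]), 'qvel': array([-0.00031377, -0.00092998, -0.00126321, -0.00106784,  0.00041088,
        0.00043485]), 'joint_efforts': array([-1.42010569e-03, -4.31248248e+01, -2.44220603e+01,  7.17214867e-02,
        5.59448591e-02, -1.08560885e-04]), 'tool_pos': array([ 0.23614543, -0.46842119,  0.2260401 ]), 'tool_rot': array([-3.14002916e+00, -1.97859330e-04,  4.66804913e-01]), 'contact_force': array([-0.03211701, -0.29915062, -0.12211376]), 'torque': array([ 0.0129123 , -0.00935984, -0.03079726]), 'opening': 0.09159930702987797}
scene [[476.13200401   0.         279.51642177]
 [  0.         476.13200401 207.30387122]
 [  0.           0.           1.        ]] [[-0.90052105  0.43456986  0.01452155]
 [ 0.3711186   0.78558109 -0.49510943]
 [-0.22656749 -0.44046725 -0.86870926]] [ 0.52113649 -0.0565261   1.19606652] [0.76126205 0.34476374 1.00347975]
side [[453.94084657   0.         280.22503077]
 [  0.         453.94084657 205.78906302]
 [  0.           0.           1.        ]] [[-0.94670627 -0.32187914  0.01187648]
 [-0.21635103  0.60814733 -0.76377291]
 [ 0.23861992 -0.72563809 -0.64537578]] [0.48548416 0.27195256 0.91013124] [0.30127267 0.65130589 0.78932081]
```

View pics/scene0.png

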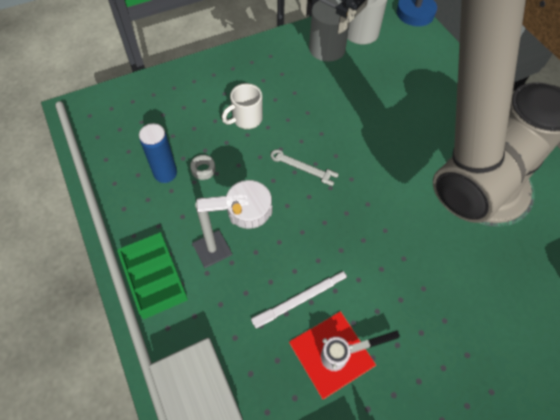

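View pics/side0.png

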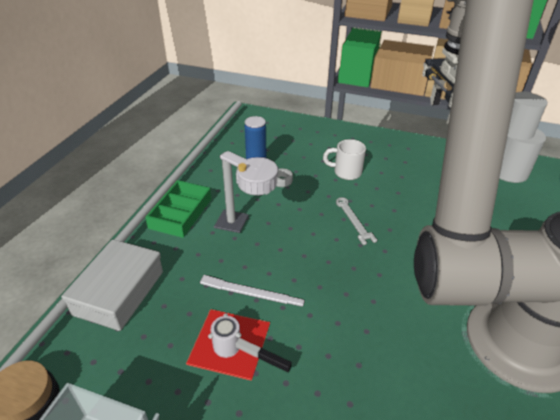

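Scene view: bowl rim at about (337,350), handle tip at (398,335), head top at (249,196). Side view: rim at (225,327), handle tip at (289,365), head top at (257,170). I'll triangulate roughly, and enlarge the head and bowl for the next picture.

```bash
cat > h.py <<'E'
import numpy as np,cv2
from scipy.spatial.transform import Rotation as Ro
def load(n): return dict(np.load(n))
def ray(c,p):
    d=c["R"].T@np.linalg.solve(c["mtx"],[p[0],p[1],1.]);return -c["R"].T@c["t"],d/np.linalg.norm(d)
def plane(c,p,z):
    o,d=ray(c,p);return o+d*(z-o[2])/d[2]
def tri(*cps):
    A=np.zeros((3,3));b=np.zeros(3);rs=[ray(c,p) for c,p in cps]
    for o,d in rs:
        M=np.eye(3)-np.outer(d,d);A+=M;b+=M@o
    X=np.linalg.solve(A,b);return X,max(np.linalg.norm(np.cross(X-o,d)) for o,d in rs)
def proj(c,X):
    q=c["mtx"]@(c["R"]@np.asarray(X)+c["t"]);return q[:2]/q[2]
def wcam(c,s):
    "wrist camera -> world camera dict"
    T=np.eye(4);T[:3,:3]=Ro.from_euler('xyz',s["tool_rot"]).as_matrix();T[:3,3]=s["tool_pos"]
    W=np.linalg.inv(T@c["T_tool_cam"]);return dict(frame=c["frame"],mtx=c["mtx"],R=W[:3,:3],t=W[:3,3])
E
python3 - <<'E'
from h import *
a=load("scene0.npz");b=load("side0.npz")
for n,p,q in(("rim",(337,350),(225,327)),("htip",(398,335),(289,365)),("headtop",(249,197),(257,170))):
    print(n,tri((a,p),(b,q)))
for n,c in(("s",a),("d",b)):
    hsv=cv2.cvtColor(c["frame"],cv2.COLOR_BGR2HSV)
    m=((hsv[...,0]<8)|(hsv[...,0]>172))&(hsv[...,1]>180)&(hsv[...,2]>120)
    cs,_=cv2.findContours(m.astype(np.uint8),0,2);k=max(cs,key=cv2.contourArea)
    bx=cv2.approxPolyDP(cv2.convexHull(k),6,True)[:,0]
    print(n,[plane(c,p,.004)[:2].round(4) for p in bx])
# undo: zoom panels
cr=lambda c,x,y:cv2.resize(c["frame"][y:y+75,x:x+100],None,fx=4,fy=4,interpolation=cv2.INTER_CUBIC)
out=np.vstack([np.hstack([cr(a,200,165),cr(b,210,140)]),np.hstack([cr(a,305,310),cr(b,195,305)])])
cv2.imwrite("pics/z1.png",out)
E
```

```text
rim (array([0.55387612, 0.20363692, 0.06297486]), np.float64(0.00024462774940231665))
htip (array([0.42079385, 0.22615295, 0.03867207]), np.float64(0.0013331695186326463))
headtop (array([ 0.60035268, -0.10019853,  0.21095296]), np.float64(0.003191105968042495))
s [array([0.4975, 0.1261]), array([0.4872, 0.2535]), array([0.6119, 0.2615]), array([0.6202, 0.1361])]
d [array([0.6195, 0.1387]), array([0.5956, 0.1357]), array([0.4873, 0.2134]), array([0.4838, 0.2534]), array([0.6105, 0.263 ])]
```

View pics/z1.png

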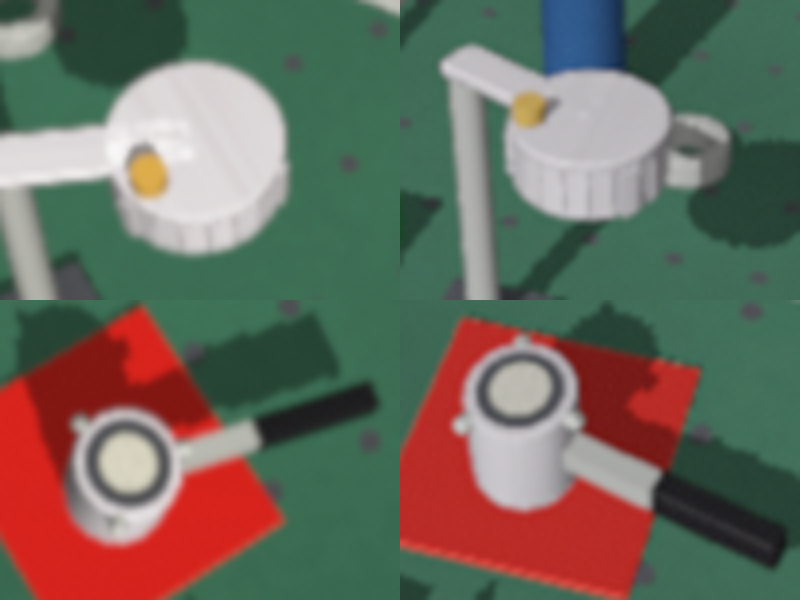

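The crops show the rim, lugs and handle clearly, and fine ribs on the head's side that are too small to measure from here. Next I need the wrist camera geometry and the post direction.

```bash
python3 - <<'E'
from h import *
from cell import robot
a=load("scene0.npz");b=load("side0.npz")
print("postbase",plane(a,(212,249),.005),plane(b,(231,221),.005))
print("arm post end",tri((a,(203,205)),(b,(228,157))))
H=tri((a,(249,200.7)),(b,(257.5,170.5)));print(H)
w=robot.read_camera("wrist");print(w["T_tool_cam"].round(4),w["mtx"])
E
```

```text
postbase [ 0.68876534 -0.12851427  0.005     ] [ 0.69098551 -0.13079693  0.005     ]
arm post end (array([ 0.68436091, -0.12735462,  0.20602569]), np.float64(0.00016472128926566489))
(array([ 0.60085429, -0.09665642,  0.20926805]), np.float64(0.0003255809875942869))
[[-8.000e-04 -9.687e-01 -2.483e-01  6.660e-02]
 [ 1.000e+00 -8.000e-04  1.000e-04 -1.000e-03]
 [-3.000e-04 -2.483e-01  9.687e-01 -1.589e-01]
 [ 0.000e+00  0.000e+00  0.000e+00  1.000e+00]] [[344.15029984   0.         277.53298999]
 [  0.         344.15029984 204.41972889]
 [  0.           0.           1.        ]]
```

Call:
apply_moves([
  {"xyz": [0, 0, -34], "turn": 0},
  {"xyz": [52, -28, 0], "turn": 0},
  {"xyz": [52, -28, 0], "turn": 0},
  {"xyz": [52, -28, 0], "turn": 0},
  {"xyz": [52, -29, 0], "turn": 0},
  {"xyz": [52, -29, 0], "turn": 0},
  {"xyz": [52, -29, 0], "turn": 0},
  {"xyz": [50, -28, 0], "turn": 0},
])

```text
time: 1.15
tool_pos: [0.4708, -0.1264, 0.2606]
tool_rot: [3.141, 0.0, 0.467]
contact_force: [0.3, -1.4, -0.6]
opening: 0.0922
```

Call:
apply_moves([
  {"xyz": [0, 0, 0], "turn": -0.184},
  {"xyz": [0, 0, 0], "turn": -0.184},
  {"xyz": [0, 0, 0], "turn": -0.184},
  {"xyz": [0, 0, 0], "turn": -0.184},
  {"xyz": [0, 0, 0], "turn": -0.184},
  {"xyz": [0, 0, 0], "turn": -0.184},
  {"xyz": [0, 0, 0], "turn": 0},
  {"xyz": [0, 0, 0], "turn": 0},
])

```text
time: 2.15
tool_pos: [0.4699, -0.1282, 0.2606]
tool_rot: [-3.141, -0.0, 1.567]
contact_force: [-1.0, 0.1, 0.1]
opening: 0.0922
```

```bash
python3 - <<'E'
from h import *
from cell import robot
s=robot.observe();w=wcam(robot.read_camera("wrist"),s)
print(s["tool_pos"],s["tool_rot"],s["time"])
np.savez("w1.npz",**w)
H=np.array([.6009,-.0967,.209]);p=proj(w,H);print(p)
x,y=[int(max(0,v)) for v in p-[110,82]];x=min(x,340);y=max(0,min(y,255))
print(x,y);cv2.imwrite("pics/w1.png",cv2.resize(w["frame"][y:y+165,x:x+220],None,fx=3.6,fy=3.6,interpolation=cv2.INTER_CUBIC))
E
```

```text
[ 0.46994223 -0.12818271  0.26060422] [-3.14139478e+00 -2.10631718e-05  1.56722959e+00] 2.15
[489.73967346 175.13356158]
340 93
```

View pics/w1.png

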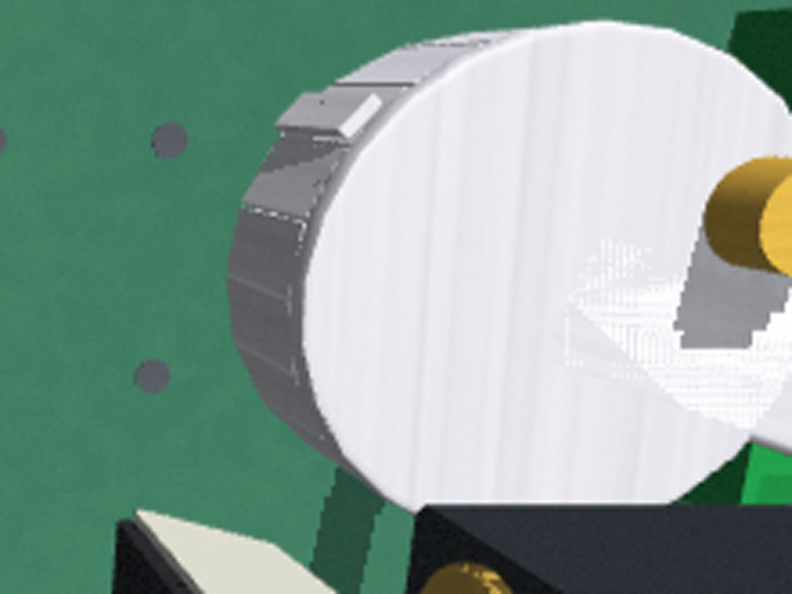

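A rib stands out clearly at crop (278–382, 92–138), at the upper left of the head. The head's top edge is also clear, from (303,310) through (600,22).

```bash
python3 - <<'E'
from h import *
from scipy.optimize import least_squares
w=load("w1.npz");P=lambda x,y:(340+(x+.5)/3.6-.5,93+(y+.5)/3.6-.5)
E=[(303,310),(312,250),(345,175),(395,108),(480,50),(600,22),(690,35),(760,80),(330,415),(370,475),(750,445)]
def fit(pts,z):
    X=np.array([plane(w,P(*p),z)[:2] for p in pts])
    r=least_squares(lambda v:np.hypot(X[:,0]-v[0],X[:,1]-v[1])-v[2],[.6,-.1,.045]);return r.x,np.abs(r.fun).max()
for z in(.205,.209,.213): print(z,fit(E,z))
B=[(228,280),(240,370),(270,180),(280,420),(340,83),(405,46)]
c,_=fit(E,.209)
for z in(.168,.172,.176): print("low",z,[round(float(np.hypot(*(plane(w,P(*p),z)[:2]-c[:2]))),4) for p in B])
for n,p,z in(("ribtop",(362,116),.203),("ribtop",(362,116),.207),("ribbot",(289,113),.172),("ribbot",(289,113),.176)):
    d=plane(w,P(*p),z)[:2]-c[:2];print(n,z,np.hypot(*d),np.degrees(np.arctan2(d[1],d[0])))
b=np.array([.6898,-.1297])-c[:2];print("yaw",np.degrees(np.arctan2(b[1],b[0])-np.arctan2(-.035,.085)),np.hypot(*b))
E
```

```text
0.205 (array([ 0.607874  , -0.09671175,  0.0456051 ]), np.float64(0.0009368665559408434))
0.209 (array([ 0.6053023 , -0.09604251,  0.0447546 ]), np.float64(0.0009193945593479677))
0.213 (array([ 0.6027306 , -0.09537327,  0.04390409]), np.float64(0.0009019225857310464))
low 0.168 [0.0434, 0.0453, 0.04, 0.0449, 0.0428, 0.0439]
low 0.172 [0.0448, 0.0461, 0.0416, 0.0452, 0.0439, 0.0444]
low 0.176 [0.0463, 0.0471, 0.0432, 0.0456, 0.0449, 0.0449]
ribtop 0.203 0.04635808845759616 140.3089782334817
ribtop 0.207 0.04785371732483612 141.62155892682722
ribbot 0.172 0.0462443743403032 140.46973486287965
ribbot 0.176 0.04755574835110012 141.61814784646916
yaw 0.661541176577748 0.09095431896504841
```

Call:
apply_moves([
  {"xyz": [0, 0, -40], "turn": 0},
  {"xyz": [-12, 44, 0], "turn": 0},
  {"xyz": [-12, 44, 0], "turn": 0},
  {"xyz": [-11, 44, 0], "turn": 0},
  {"xyz": [0, 0, 0], "turn": 0},
  {"xyz": [0, 0, 0], "turn": 0},
])

```text
time: 2.95
tool_pos: [0.6014, -0.163, 0.3003]
tool_rot: [-3.14, -0.0, 1.57]
contact_force: [0.3, 0.8, 0.4]
opening: 0.0916
```

```bash
python3 - <<'E'
from h import *
from cell import robot
s=robot.observe();w=wcam(robot.read_camera("wrist"),s)
print(s["tool_pos"],s["tool_rot"],s["time"])
np.savez("w2.npz",**w)
H=np.array([.6025,-.096,.21]);p=proj(w,H);print(p)
x,y=[int(max(0,v)) for v in p-[80,60]]
print(x,y);cv2.imwrite("pics/w2.png",cv2.resize(w["frame"][y:y+120,x:x+160],None,fx=5,fy=5,interpolation=cv2.INTER_CUBIC))
E
```

```text
[ 0.6013743  -0.1629823   0.30032739] [-3.14036157e+00 -3.78715379e-04  1.56982755e+00] 2.95
[279.52759457 116.73847852]
199 56
```

View pics/w2.png

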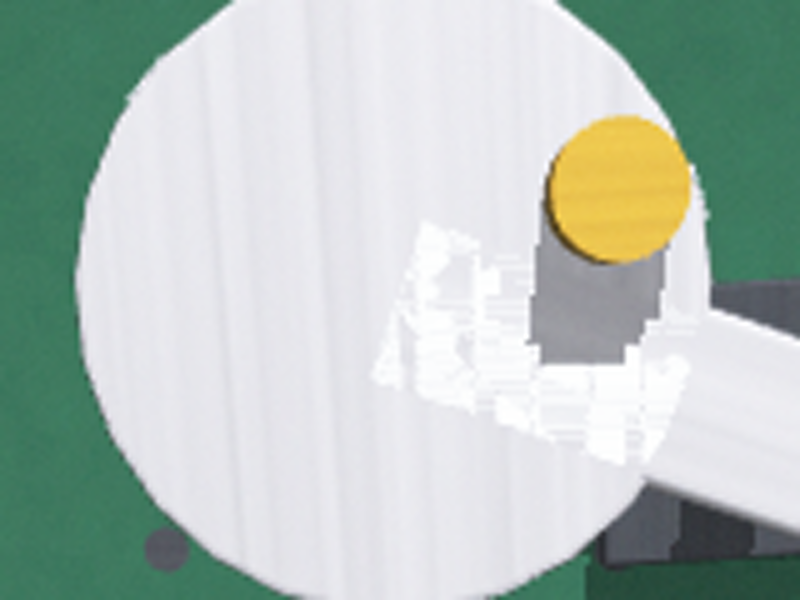

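The head's outline is clean, with rib bumps at (145,80) and (700,190), which puts the ribs near 140° and 20°. I'll fit the circle.

```bash
python3 - <<'E'
from h import *
from scipy.optimize import least_squares
w=load("w2.npz");w1=load("w1.npz");P=lambda x,y:(199+(x+.5)/5-.5,56+(y+.5)/5-.5)
E=[(77,285),(84,220),(110,430),(140,487),(200,548),(235,0),(190,36),(105,145),(560,0),(620,57),(655,107),(575,556),(640,492)]
for z in(.207,.211,.215):
    X=np.array([plane(w,P(*p),z)[:2] for p in E])
    r=least_squares(lambda v:np.hypot(X[:,0]-v[0],X[:,1]-v[1])-v[2],[.6,-.1,.045]);c=r.x
    print(z,c,np.abs(r.fun).max())
    for p in((145,80),(703,190)):
        d=plane(w,P(*p),z-.006)[:2]-c[:2];print(np.hypot(*d),np.degrees(np.arctan2(d[1],d[0])))
d=np.array([.6898,-.1297])-c[:2];print(d,np.degrees(np.arctan2(d[1],d[0])-np.arctan2(-35,85)))
# bowl relations for the side/scene
E
```

```text
0.207 [ 0.60091316 -0.09535379  0.04503847] 0.0006978163957143263
0.046236152483413395 139.14735235843844
0.0468903247910829 19.05533110838641
0.211 [ 0.60092088 -0.095359    0.04432423] 0.0006867500640565724
0.04552016777695993 139.1473848732616
0.046163862047163 19.0555457252846
0.215 [ 0.6009286  -0.09536421  0.04360999] 0.0006756837322451428
0.044804183070485996 139.147418427469
0.045437399303800315 19.05576720473055
[ 0.0888714  -0.03433579] 1.2559130459869132
```

Call:
apply_moves([
  {"xyz": [48, -19, 0], "turn": 0},
  {"xyz": [48, -19, 0], "turn": 0},
  {"xyz": [48, -19, 0], "turn": 0},
  {"xyz": [48, -19, 0], "turn": 0},
  {"xyz": [48, -20, 0], "turn": 0},
  {"xyz": [48, -19, 0], "turn": 0},
  {"xyz": [48, -20, 0], "turn": 0},
  {"xyz": [48, -19, 0], "turn": 0},
])

```text
time: 4.0
tool_pos: [0.4461, 0.2218, 0.3018]
tool_rot: [3.14, -0.0, 1.57]
contact_force: [0.9, 0.2, 0.0]
opening: 0.0915
```

Call:
apply_moves([
  {"xyz": [0, 0, 14], "turn": 0.174},
  {"xyz": [0, 0, 14], "turn": 0.174},
  {"xyz": [0, 0, 14], "turn": 0.174},
  {"xyz": [0, 0, 14], "turn": 0.174},
  {"xyz": [0, 0, 14], "turn": 0.174},
  {"xyz": [0, 0, 14], "turn": 0.174},
  {"xyz": [0, 0, 14], "turn": 0.174},
  {"xyz": [0, 0, 14], "turn": 0.174},
  {"xyz": [0, 0, 14], "turn": 0.174},
  {"xyz": [0, 0, 14], "turn": 0.174},
])

```text
time: 5.25
tool_pos: [0.4472, 0.2204, 0.1614]
tool_rot: [-3.141, -0.002, -0.176]
contact_force: [0.5, 0.3, 0.5]
opening: 0.0914
```

Call:
apply_moves([
  {"xyz": [0, 0, 0], "turn": 0},
  {"xyz": [0, 0, 0], "turn": 0},
])

```text
time: 5.5
tool_pos: [0.448, 0.2207, 0.1618]
tool_rot: [-3.141, -0.002, -0.166]
contact_force: [-0.8, 0.6, 0.2]
opening: 0.092
```

```bash
python3 - <<'E'
from h import *
from cell import robot
s=robot.observe();w=wcam(robot.read_camera("wrist"),s)
print(s["tool_pos"],s["tool_rot"],s["time"])
np.savez("w3.npz",**w)
cv2.imwrite("pics/w3.png",cv2.resize(w["frame"],(800,600),interpolation=cv2.INTER_CUBIC))
E
```

```text
[0.44800198 0.2207228  0.16182603] [-3.14087596e+00 -1.59304436e-03 -1.66143731e-01] 5.5
```

View pics/w3.png

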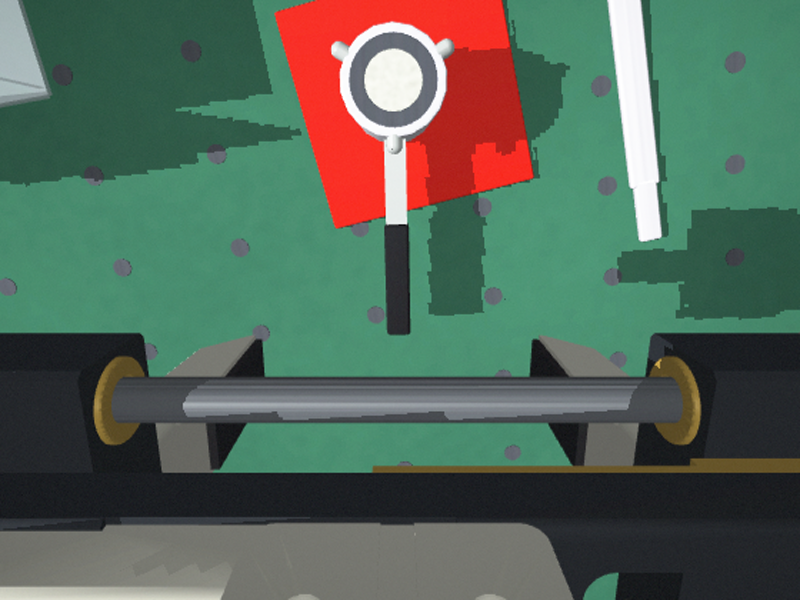

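The rim centre is at (393,79), the black grip runs from (396,224) to (398,334), and the handle lug end is at (394,150).

```bash
python3 - <<'E'
from h import *
w=load("w3.npz");a=load("scene0.npz");P=lambda x,y:((x+.5)*.7-.5,(y+.5)*.7-.5)
rc=plane(w,P(393,79),.064);g1=plane(w,P(396.5,224),.042);g2=plane(w,P(398,334),.042)
print("rim",rc,"rad",[np.linalg.norm(plane(w,P(*q),.064)-rc) for q in((340,79),(446,79),(393,24))])
print("h",g1,g2,np.linalg.norm((g1-rc)[:2]),np.linalg.norm((g2-rc)[:2]))
d=rc-g2;y=np.arctan2(d[1],d[0]);print("yaw",y)
# tri against scene
print("tri rim",tri((w,P(393,79)),(a,(336.5,350.5))), "tip",tri((w,P(398,334)),(a,(397.5,335))))
u=np.array([np.cos(y),np.sin(y)]);print("grip",rc[:2]-.108*u,(g1+g2)[:2]/2)
E
```

```text
rim [0.55420214 0.20561111 0.064     ] rad [np.float64(0.025728765811524296), np.float64(0.02572682481598055), np.float64(0.0241914470163881)]
h [0.48232558 0.21602215 0.042     ] [0.41752051 0.2260375  0.042     ] 0.0726266478471093 0.1381995133739493
yaw -0.14834710860876762
tri rim (array([0.55471756, 0.20470878, 0.06272597]), np.float64(0.0009284719879649521)) tip (array([0.41816255, 0.22625125, 0.03471925]), np.float64(0.002968865236062403))
grip [0.44738833 0.2215739 ] [0.44992304 0.22102982]
```

Call:
apply_moves([
  {"xyz": [-0.7, -0.7, 30], "turn": -0.017},
  {"xyz": [0, 0, 35], "turn": 0},
  {"xyz": [0, 0, 30], "turn": 0},
  {"xyz": [0, 0, 25], "turn": 0},
  {"xyz": [0, 0, 18], "turn": 0},
  {"xyz": [0, 0, 10.5], "turn": 0},
  {"xyz": [0, 0, 0], "turn": 0},
  {"xyz": [0, 0, 0], "turn": 0},
])

```text
time: 6.55
tool_pos: [0.448, 0.2218, 0.013]
tool_rot: [-3.141, -0.001, -0.152]
contact_force: [-0.8, -0.3, -0.5]
opening: 0.0919
```

Call:
apply_moves([
  {"xyz": [0, 0, 0], "turn": 0},
  {"xyz": [0, 0, 0], "turn": 0},
  {"xyz": [0, 0, 0], "turn": 0},
  {"xyz": [0, 0, 0], "turn": 0},
  {"xyz": [0, 0, 0], "turn": 0},
  {"xyz": [0, 0, 0], "turn": 0},
  {"xyz": [0, 0, 0], "turn": 0},
  {"xyz": [0, 0, 0], "turn": 0},
], gripper=0, newtons=50)

```text
time: 7.55
tool_pos: [0.4474, 0.2216, 0.0122]
tool_rot: [3.141, 0.0, -0.152]
contact_force: [-0.3, -0.1, -0.7]
opening: 0.0159
```

Call:
apply_moves([
  {"xyz": [0, 0, 0], "turn": 0},
  {"xyz": [0, 0, -5], "turn": 0},
  {"xyz": [0, 0, -10], "turn": 0},
  {"xyz": [0, 0, -15], "turn": 0},
  {"xyz": [0, 0, -20], "turn": 0},
  {"xyz": [0, 0, -20], "turn": 0},
  {"xyz": [0, 0, -15], "turn": 0},
  {"xyz": [0, 0, 0], "turn": 0},
  {"xyz": [0, 0, 0], "turn": 0},
])

```text
time: 8.68
tool_pos: [0.447, 0.2214, 0.0968]
tool_rot: [3.141, 0.001, -0.152]
contact_force: [-0.0, 0.5, -3.1]
opening: 0.0138
```

```bash
python3 - <<'E'
from h import *
from cell import robot
s=robot.observe();print(s["tool_pos"],s["tool_rot"],s["contact_force"],s["torque"],s["opening"])
w=wcam(robot.read_camera("wrist"),s);b=robot.read_camera("side");np.savez("w4.npz",**w);np.savez("side4.npz",**b)
o=np.hstack([cv2.resize(w["frame"],(560,420))[:300,100:500],cv2.resize(b["frame"][200:350,150:350],(400,300),interpolation=cv2.INTER_CUBIC)])
cv2.imwrite("pics/w4.png",o)
E
```

```text
[0.44699291 0.22143732 0.0967839 ] [ 3.14109256e+00  8.38141074e-04 -1.52214145e-01] [-0.0327536   0.46933782 -3.08892707] [0.07433175 0.33763516 0.00497514] 0.013788221469044208
```

View pics/w4.png

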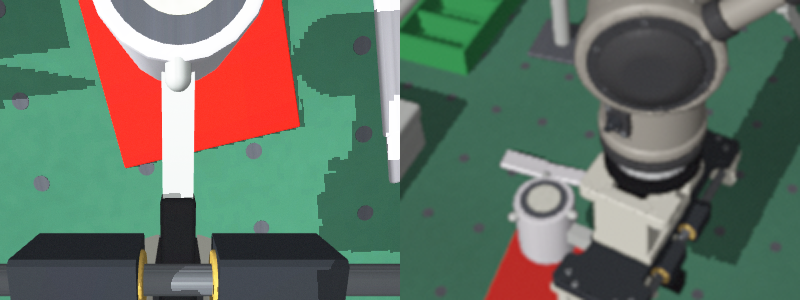

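Bowl lifted and roughly level. Lug end at wrist px (278,91); rim centre at side px (222.5,299).

```bash
python3 - <<'E'
from h import *
w=load("w4.npz");b=load("side4.npz");a=load("w3.npz")
t=np.array([.44699,.22144,.09678]);y=-.152;u=np.array([np.cos(y),np.sin(y),0])
r=t+.108*u+[0,0,.0518];print("exp rim",r,"side px",proj(b,r),"seen 222.5,299")
print("plane z",plane(b,(222.5,299),r[2]))
for dz in(-.006,-.003,0,.003): print(dz,proj(w,t+.074*u+[0,0,.0478+dz]),proj(w,t+.081*u+[0,0,.0518+dz]))
f=w["frame"];print(f[20:100:2,278].tolist())
E
```

```text
exp rim [0.55374478 0.20508714 0.14858   ] side px [221.60215228 298.78545867] seen 222.5,299
plane z [0.55206447 0.2049961  0.14858   ]
-0.006 [280.24881126  90.94083242] [280.38141882  66.09577174]
-0.003 [280.3295584   90.27003189] [280.47032006  64.68658209]
0 [280.41474995  89.56230982] [280.56438944  63.19547148]
0.003 [280.50476323  88.81453166] [280.6640911   61.61508252]
[[135, 124, 119], [135, 125, 119], [133, 124, 117], [132, 122, 116], [133, 125, 118], [134, 125, 117], [135, 125, 117], [134, 124, 116], [132, 123, 115], [135, 125, 118], [134, 122, 117], [135, 126, 119], [135, 125, 123], [255, 254, 254], [255, 255, 255], [255, 255, 255], [255, 255, 255], [255, 255, 255], [253, 253, 252], [246, 248, 245], [246, 248, 244], [246, 247, 244], [247, 247, 245], [246, 247, 245], [247, 248, 245], [247, 248, 245], [247, 248, 245], [247, 247, 245], [247, 248, 245], [243, 244, 240], [238, 240, 235], [232, 234, 229], [223, 226, 221], [209, 211, 205], [184, 186, 180], [147, 148, 143], [250, 251, 248], [250, 251, 248], [250, 251, 249], [250, 250, 249]]
```

Call:
apply_moves([
  {"xyz": [0, 0, -2], "turn": 0.06},
  {"xyz": [0, 0, -2], "turn": 0.12},
  {"xyz": [0, 0, -2], "turn": 0.12},
  {"xyz": [0, 0, -2], "turn": 0.12},
  {"xyz": [0, 0, -2], "turn": 0.09},
  {"xyz": [0, 0, 0], "turn": 0.047},
  {"xyz": [0, 0, 0], "turn": 0},
])

```text
time: 9.65
tool_pos: [0.4471, 0.2215, 0.1066]
tool_rot: [3.141, 0.001, -0.709]
contact_force: [0.4, 0.4, -3.1]
opening: 0.0138
```

Call:
apply_moves([
  {"xyz": [13, 8.4, 0], "turn": 0},
  {"xyz": [23.8, 15.4, 0], "turn": 0},
  {"xyz": [34.6, 22.4, 0], "turn": 0},
  {"xyz": [36.8, 23.8, 0], "turn": 0},
  {"xyz": [36.8, 23.8, 0], "turn": 0},
  {"xyz": [34.6, 22.4, 0], "turn": 0},
  {"xyz": [23.8, 15.4, 0], "turn": 0},
  {"xyz": [13, 8.4, 0], "turn": 0},
  {"xyz": [0, 0, 0], "turn": 0},
  {"xyz": [0, 0, 0], "turn": 0},
])

```text
time: 10.9
tool_pos: [0.52, -0.0248, 0.107]
tool_rot: [3.141, 0.001, -0.708]
contact_force: [0.1, 0.5, -2.6]
opening: 0.0135
```

```bash
python3 - <<'E'
from h import *
from cell import robot
s=robot.observe();print(s["time"],s["tool_pos"],s["tool_rot"],s["contact_force"],s["torque"],s["opening"])
w=wcam(robot.read_camera("wrist"),s);b=robot.read_camera("side");a=robot.read_camera("scene");np.savez("w5.npz",**w);np.savez("side5.npz",**b);np.savez("scene5.npz",**a)
cr=lambda c,x,y,W,H,f:cv2.resize(c["frame"][y:y+H,x:x+W],None,fx=f,fy=f,interpolation=cv2.INTER_CUBIC)
o=np.hstack([cr(w,150,0,260,300,1.5),cr(b,200,140,130,150,3)])
cv2.imwrite("pics/w5.png",o);print(o.shape)
E
```

```text
10.9 [ 0.5199697  -0.02480367  0.10704627] [ 3.14133087e+00  8.43503879e-04 -7.08463117e-01] [ 0.13296134  0.52156734 -2.61422412] [ 0.33405583  0.27246887 -0.06325228] 0.013521201155117435
(450, 780, 3)
```

View pics/w5.png

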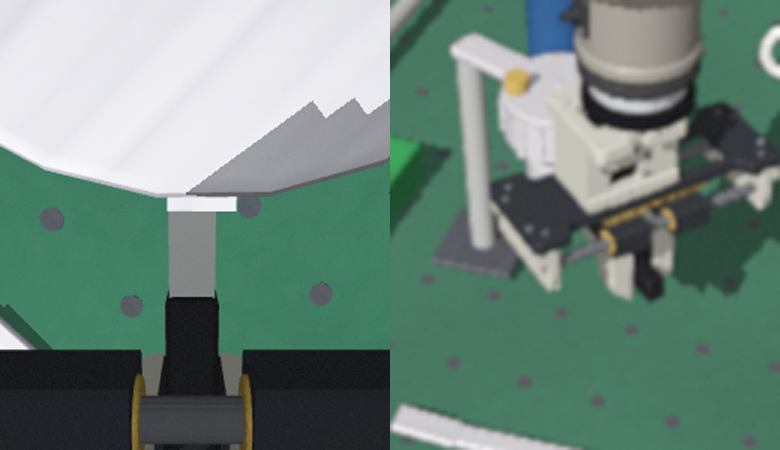

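Seen past the grip, the rib sits at panel x≈201 against the handle at 192. The head outline is shifted the same way, so I'll shift about 1.3 mm along tool +y and then rise gently by feel.

Call:
apply_moves([
  {"xyz": [0, 1.3, 0], "turn": 0},
  {"xyz": [0, 0, -3], "turn": 0},
  {"xyz": [0, 0, -3], "turn": 0},
  {"xyz": [0, 0, -3], "turn": 0},
  {"xyz": [0, 0, -1], "turn": 0},
  {"xyz": [0, 0, 0], "turn": 0},
])

```text
time: 11.8
tool_pos: [0.5197, -0.0266, 0.1173]
tool_rot: [-3.142, -0.0, -0.709]
contact_force: [0.4, 0.4, -2.7]
opening: 0.0137
```

Call:
apply_moves([
  {"xyz": [0, 0, -1], "turn": 0},
  {"xyz": [0, 0, -1], "turn": 0},
  {"xyz": [0, 0, 0], "turn": 0},
])

```text
time: 12.18
tool_pos: [0.5197, -0.0266, 0.1193]
tool_rot: [-3.142, -0.0, -0.709]
contact_force: [0.9, 0.3, -2.0]
opening: 0.0136
```

Call:
apply_moves([
  {"xyz": [0, 0, -1], "turn": 0},
  {"xyz": [0, 0, -1], "turn": 0},
  {"xyz": [0, 0, 0], "turn": 0},
])

```text
time: 12.55
tool_pos: [0.5197, -0.0266, 0.1213]
tool_rot: [-3.142, -0.0, -0.709]
contact_force: [1.4, 0.6, -2.6]
opening: 0.0141
```

Call:
apply_moves([
  {"xyz": [0, 0, -1], "turn": 0},
  {"xyz": [0, 0, -1], "turn": 0},
  {"xyz": [0, 0, 0], "turn": 0},
])

```text
time: 12.92
tool_pos: [0.5197, -0.0266, 0.1233]
tool_rot: [-3.142, -0.0, -0.709]
contact_force: [-0.3, -0.9, -2.8]
opening: 0.0137
```

Call:
apply_moves([
  {"xyz": [0, 0, -1], "turn": 0},
  {"xyz": [0, 0, -1], "turn": 0},
  {"xyz": [0, 0, 0], "turn": 0},
])

```text
time: 13.3
tool_pos: [0.5197, -0.0266, 0.1253]
tool_rot: [-3.142, -0.0, -0.709]
contact_force: [0.3, 0.7, -3.3]
opening: 0.0134
```

Call:
apply_moves([
  {"xyz": [0, 0, -1], "turn": 0},
  {"xyz": [0, 0, -1], "turn": 0},
  {"xyz": [0, 0, 0], "turn": 0},
])

```text
time: 13.68
tool_pos: [0.5197, -0.0266, 0.1273]
tool_rot: [-3.142, -0.0, -0.709]
contact_force: [0.4, 0.5, -3.4]
opening: 0.0138
```

Call:
apply_moves([
  {"xyz": [0, 0, -1], "turn": 0},
  {"xyz": [0, 0, 0], "turn": 0},
])

```text
time: 13.92
tool_pos: [0.5197, -0.0266, 0.1283]
tool_rot: [-3.142, -0.0, -0.709]
contact_force: [-0.4, 0.4, -2.4]
opening: 0.0138
```

Call:
apply_moves([
  {"xyz": [0, 0, -1], "turn": 0},
  {"xyz": [0, 0, -1], "turn": 0},
  {"xyz": [0, 0, 0], "turn": 0},
])

```text
time: 14.3
tool_pos: [0.5197, -0.0266, 0.1303]
tool_rot: [-3.142, -0.0, -0.709]
contact_force: [0.6, -0.0, -3.4]
opening: 0.0141
```

Call:
apply_moves([
  {"xyz": [0, 0, -1], "turn": 0},
  {"xyz": [0, 0, -1], "turn": 0},
  {"xyz": [0, 0, 0], "turn": 0},
])

```text
time: 14.68
tool_pos: [0.5197, -0.0266, 0.1323]
tool_rot: [-3.142, -0.0, -0.709]
contact_force: [-0.0, -0.7, -3.6]
opening: 0.0136
```

Call:
apply_moves([
  {"xyz": [0, 0, -1], "turn": 0},
  {"xyz": [0, 0, -1], "turn": 0},
  {"xyz": [0, 0, 0], "turn": 0},
])

```text
time: 15.05
tool_pos: [0.5197, -0.0266, 0.1343]
tool_rot: [-3.142, -0.0, -0.709]
contact_force: [-0.0, 0.1, -3.1]
opening: 0.0135
```

```bash
python3 - <<'E'
from cell import robot
s=robot.observe();print(s["time"],s["tool_pos"],s["tool_rot"],s["contact_force"],s["torque"])
E
```

```text
15.05 [ 0.51969139 -0.02658453  0.13432407] [-3.14152659e+00 -2.41268080e-04 -7.09242073e-01] [-0.0159137   0.08561839 -3.08721067] [ 0.2776361   0.20166733 -0.02710156]
```

Call:
apply_moves([
  {"xyz": [0, 0, -1], "turn": 0},
  {"xyz": [0, 0, -1], "turn": 0},
  {"xyz": [0, 0, 0], "turn": 0},
])

```text
time: 15.42
tool_pos: [0.5197, -0.0266, 0.1363]
tool_rot: [-3.142, -0.0, -0.709]
contact_force: [-0.1, -0.5, -2.9]
opening: 0.0138
```

Call:
apply_moves([
  {"xyz": [0, 0, -1], "turn": 0},
  {"xyz": [0, 0, -1], "turn": 0},
  {"xyz": [0, 0, 0], "turn": 0},
])

```text
time: 15.8
tool_pos: [0.5196, -0.0266, 0.1382]
tool_rot: [3.141, 0.0, -0.709]
contact_force: [0.0, -0.5, -4.2]
opening: 0.014
```

```bash
python3 - <<'E'
from cell import robot
s=robot.observe();print(s["time"],s["tool_pos"],s["tool_rot"],s["contact_force"],s["torque"])
E
```

```text
15.8 [ 0.51956171 -0.02656499  0.13815917] [ 3.14145155e+00  1.04311298e-04 -7.09219795e-01] [ 0.04023501 -0.46209557 -4.20978791] [0.31764628 0.29858344 0.00062572]
```

Call:
apply_moves([
  {"xyz": [0, 0, -1], "turn": 0},
  {"xyz": [0, 0, -1], "turn": 0},
  {"xyz": [0, 0, 0], "turn": 0},
], newtons=60)

```text
time: 16.18
tool_pos: [0.5194, -0.0265, 0.14]
tool_rot: [3.141, 0.001, -0.709]
contact_force: [0.8, -0.3, -6.2]
opening: 0.014
```

Call:
apply_moves([
  {"xyz": [0, 0, -1], "turn": 0},
  {"xyz": [0, 0, -1], "turn": 0},
  {"xyz": [0, 0, 0], "turn": 0},
])

```text
time: 16.55
tool_pos: [0.5194, -0.0265, 0.1421]
tool_rot: [3.141, 0.001, -0.709]
contact_force: [0.6, 0.3, -6.8]
opening: 0.0133
```

```bash
python3 - <<'E'
from cell import robot
s=robot.observe();print(s["time"],s["tool_pos"],s["tool_rot"],s["contact_force"],s["torque"])
E
```

```text
16.55 [ 0.51937742 -0.02646513  0.1420994 ] [ 3.14131016e+00  5.58101180e-04 -7.09255535e-01] [ 0.62690235  0.30067967 -6.79648092] [0.64511741 0.52587373 0.07980639]
```

Call:
apply_moves([
  {"xyz": [0, 0, -1], "turn": 0},
  {"xyz": [0, 0, -1], "turn": 0},
  {"xyz": [0, 0, -1], "turn": 0},
  {"xyz": [0, 0, 0], "turn": 0},
])

```text
time: 17.05
tool_pos: [0.5193, -0.0264, 0.1452]
tool_rot: [3.141, 0.001, -0.709]
contact_force: [-2.7, 1.7, -7.2]
opening: 0.0137
```

```bash
python3 - <<'E'
from cell import robot
import cv2,numpy as np
s=robot.observe();print(s["time"],s["tool_pos"],s["tool_rot"],s["contact_force"],s["torque"])
b=robot.read_camera("side");a=robot.read_camera("scene")
cr=lambda c,x,y,W,H,f:cv2.resize(c["frame"][y:y+H,x:x+W],None,fx=f,fy=f,interpolation=cv2.INTER_CUBIC)
cv2.imwrite("pics/w6.png",np.hstack([cr(a,190,140,110,150,3.5),cr(b,210,130,115,150,3.5)]))
E
```

```text
17.05 [ 0.51928665 -0.02641369  0.14517623] [ 3.14127678e+00  6.61880116e-04 -7.09214917e-01] [-2.74014219  1.66072134 -7.23501545] [ 0.74616924  0.81202836 -0.02994153]
```

View pics/w6.png

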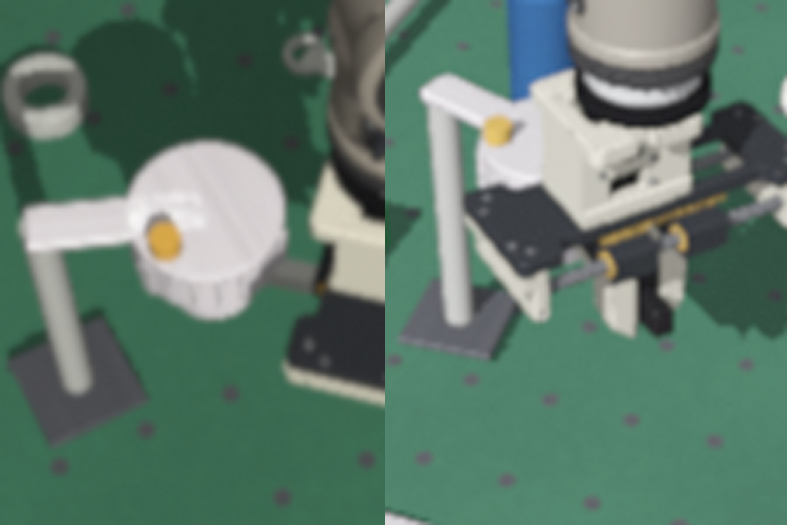

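Call:
apply_moves([
  {"xyz": [-1, 0, 0], "turn": 0},
  {"xyz": [0, 0, -1], "turn": 0},
  {"xyz": [0, 0, 0], "turn": 0},
])

```text
time: 17.52
tool_pos: [0.519, -0.026, 0.1464]
tool_rot: [-3.141, -0.001, -0.709]
contact_force: [-0.7, -0.4, -7.5]
opening: 0.0136
```

Call:
apply_moves([
  {"xyz": [0, 2.7, 0], "turn": -0.025},
  {"xyz": [0, 2.7, 0], "turn": -0.025},
  {"xyz": [0, 0, 0], "turn": 0},
])

```text
time: 17.9
tool_pos: [0.5152, -0.03, 0.1462]
tool_rot: [-3.141, 0.0, -0.659]
contact_force: [-1.9, 2.7, -6.6]
opening: 0.0135
```

```bash
cat > st.py <<'E'
from cell import robot
import numpy as np
s=robot.observe();y=s["tool_rot"][2];u=np.array([np.cos(y),np.sin(y)]);v=np.array([np.sin(y),-np.cos(y)]);f=s["contact_force"];t=s["torque"]
print(s["time"],"rimC",s["tool_pos"][:2]+.108*u,"z",s["tool_pos"][2],"yaw",y,"F tool xy",f[:2]@u,f[:2]@v,"Fz",f[2],"T",t[:2]@u,t[:2]@v,t[2])
E
python3 st.py
```

```text
17.9 rimC [ 0.60054399 -0.09610138] z 0.1462375706378242 yaw -0.6591034986895177 F tool xy -3.1936018877982844 -0.9567310286288232 Fz -6.589933869140956 T 0.20104901960312235 -1.0333627029325627 -0.13474159542195288
```

Call:
apply_moves([
  {"xyz": [-0.5, 2.7, 0], "turn": -0.025},
  {"xyz": [0, 2.7, 0], "turn": -0.025},
  {"xyz": [0, 2.7, 0], "turn": -0.025},
  {"xyz": [0, 0, 0], "turn": 0},
])

```text
time: 18.4
tool_pos: [0.5107, -0.0349, 0.1471]
tool_rot: [-3.138, -0.0, -0.585]
contact_force: [-0.9, 9.6, 1.0]
opening: 0.0135
```

```bash
python3 st.py
```

```text
18.4 rimC [ 0.60077009 -0.09447208] z 0.1471204610416258 yaw -0.5846609042214266 F tool xy -6.066261679984053 -7.495798616634091 Fz 0.9774772657054217 T 1.1883821321544135 -1.6564226704728484 -0.8121132486708298
```

Call:
apply_moves([
  {"xyz": [0, -2.7, 0], "turn": 0.025},
  {"xyz": [0, -2.7, 0], "turn": 0.025},
  {"xyz": [0, 0, 0], "turn": 0},
])

```text
time: 18.77
tool_pos: [0.5135, -0.032, 0.1464]
tool_rot: [3.142, -0.001, -0.634]
contact_force: [-2.9, 0.2, -1.4]
opening: 0.0135
```

```bash
python3 st.py
```

```text
18.775 rimC [ 0.6005035  -0.09600668] z 0.14643547089795508 yaw -0.6341975764800012 F tool xy -2.4916531161790028 1.5299434497138331 Fz -1.3926374040659917 T -0.1549668617016753 -0.6512836491072299 -0.33795907787386054
```

Call:
apply_moves([
  {"xyz": [0, 0, -1], "turn": 0},
  {"xyz": [0, 0, -1], "turn": 0},
  {"xyz": [0, 0, 0], "turn": 0},
])

```text
time: 19.15
tool_pos: [0.5131, -0.0319, 0.148]
tool_rot: [3.141, 0.0, -0.634]
contact_force: [-2.7, -0.1, -6.0]
opening: 0.0136
```

```bash
python3 st.py
```

```text
19.15 rimC [ 0.60014374 -0.09594362] z 0.14797850152443284 yaw -0.6342672351950487 F tool xy -2.1150966796234125 1.6964715904167211 Fz -5.959846959398913 T -0.10178869610137951 -0.8343693213765246 -0.34830881631263483
```

Call:
apply_moves([
  {"xyz": [0, 0, -1], "turn": 0},
  {"xyz": [0, 0, -1], "turn": 0},
  {"xyz": [0, 0, 0], "turn": 0},
])

```text
time: 19.52
tool_pos: [0.5129, -0.0317, 0.1501]
tool_rot: [3.141, 0.001, -0.634]
contact_force: [-3.0, -0.2, -6.5]
opening: 0.0134
```

```bash
python3 - <<'E'
exec(open("st.py").read())
import cv2
from h import *
a=robot.read_camera("scene");b=robot.read_camera("side");w=robot.read_camera("wrist")
cr=lambda c,x,y,W,H,f:cv2.resize(c["frame"][y:y+H,x:x+W],None,fx=f,fy=f,interpolation=cv2.INTER_CUBIC)
cv2.imwrite("pics/w7.png",np.hstack([cr(a,215,165,100,100,4),cr(w,178,100,200,200,2)]))
E
```

```text
19.525 rimC [ 0.59993381 -0.0956923 ] z 0.15005071790715563 yaw -0.6340846608139847 F tool xy -2.314927106680421 1.8973458137365466 Fz -6.456292769289614 T -0.20535641709902272 -1.005963472725491 -0.26889518030073545
```

View pics/w7.png

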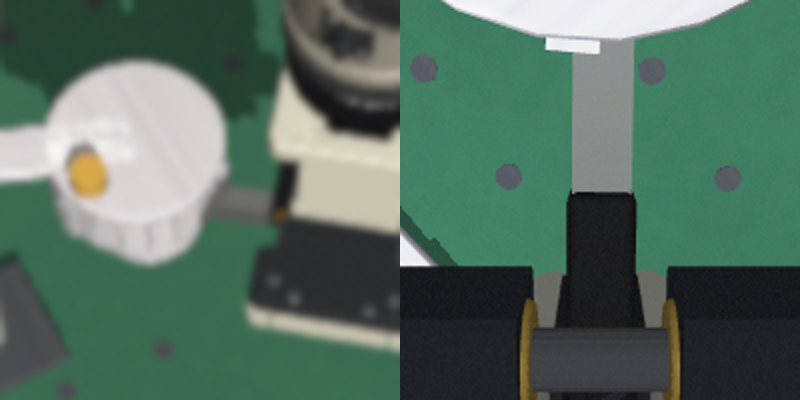

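The scene panel shows the bowl up in the head. In the wrist panel the handle centre is at 603 and the rib at 573, so the handle has turned about 6° past the rib. The neck's apparent width gives its depth, so I'll use that to measure how far the bowl has tilted in the grip.

```bash
cat > neck.py <<'E'
from h import *
from cell import robot
def edges(g,r,c0=278):
    row=cv2.GaussianBlur(g,(1,5),0)[r].astype(float);d=np.gradient(row)
    def pk(lo,hi):
        k=lo+np.argmax(np.abs(d[lo:hi]));a,b,c=np.abs(d[k-1:k+2]);return k+.5*(a-c)/(a-2*b+c+1e-9)
    return pk(c0-24,c0-8),pk(c0+8,c0+26)
def slope(w,s,rows):
    S=cv2.cvtColor(w["frame"],cv2.COLOR_BGR2HSV)[...,1]; W=wcam(w,s);K=w["mtx"];pts=[]
    y=s["tool_rot"][2];u=np.array([np.cos(y),np.sin(y),0])
    for r in rows:
        l,R=edges(S,r);z=.012*K[0,0]/(R-l);m=(l+R)/2
        X=W["R"].T@(z*np.array([(m-K[0,2])/K[0,0],(r-K[1,2])/K[1,1],1])-W["t"])-s["tool_pos"];pts.append([X@u,X[2],X@[np.sin(y),-np.cos(y),0]])
    p=np.array(pts);f=np.polyfit(p[:,0],p[:,1],1);k=np.polyfit(p[:,0],p[:,2],1)
    res=p[:,1]-np.polyval(f,p[:,0]);ok=abs(res)<2.5*res.std()
    f=np.polyfit(p[ok,0],p[ok,1],1);k=np.polyfit(p[ok,0],p[ok,2],1)
    print("neck x",p[:,0].min().round(4),p[:,0].max().round(4),"pitch slope",f[0].round(4),"z@45",np.polyval(f,.045).round(4),"yaw slope",k[0].round(4),"y@45",np.polyval(k,.045).round(4),"res",res.std().round(5))
E
python3 - <<'E'
from neck import *
s=robot.observe();w=robot.read_camera("wrist");slope(w,s,range(128,190,2));print(edges(cv2.cvtColor(w["frame"],cv2.COLOR_BGR2HSV)[...,1],150))
W=load("w5.npz");w0=dict(w);w0["frame"]=W["frame"]
slope(w0,dict(tool_pos=np.array([.51997,-.0248,.10705]),tool_rot=np.array([3.1413,.0008,-.7085])),range(146,192,2))
W=load("w4.npz");w0["frame"]=W["frame"]
slope(w0,dict(tool_pos=np.array([.447,.2214,.0968]),tool_rot=np.array([3.1411,.0008,-.152])),range(150,192,2))
E
```

```text
neck x 0.0379 0.0612 pitch slope -0.1043 z@45 0.0235 yaw slope 0.0119 y@45 -0.0002 res 0.00038
(np.float64(263.7173913043429), np.float64(294.3100000000062))
neck x 0.0379 0.0548 pitch slope -0.0242 z@45 0.0276 yaw slope 0.0019 y@45 -0.0006 res 0.00032
neck x 0.038 0.0534 pitch slope -0.0056 z@45 0.0286 yaw slope 0.0017 y@45 -0.0006 res 0.00024
```

The bowl has crept 0.10 rad nose-down in the grip under the seal load; it was 0.02 on entry. So the rim is really only about 13 mm up. I'll back it out gently, set it level on the mat, regrip at 60 N, pre-tilt against the creep, and do the raise and twist quickly.

Call:
apply_moves([
  {"xyz": [0.3, -2.7, 0], "turn": 0.025},
  {"xyz": [0.3, -2.7, 0], "turn": 0.025},
  {"xyz": [0.3, -2.7, 0], "turn": 0.025},
  {"xyz": [0, 0, 1], "turn": 0},
  {"xyz": [0, 0, 0], "turn": 0},
])

```text
time: 20.35
tool_pos: [0.5191, -0.0259, 0.1492]
tool_rot: [-3.141, -0.0, -0.709]
contact_force: [-2.4, 0.5, -7.2]
opening: 0.0137
```

```bash
python3 st.py
```

```text
20.35 rimC [ 0.60111257 -0.09617857] z 0.14920514154803458 yaw -0.7087984318911313 F tool xy -2.1260750979712215 1.132416475403878 Fz -7.237565771836353 T -0.05675424682697489 -1.0647879636666344 -0.08419347629025346
```

Call:
apply_moves([
  {"xyz": [0, 0, 2], "turn": 0},
  {"xyz": [0, 0, 2], "turn": 0},
  {"xyz": [0, 0, 0], "turn": 0},
])

```text
time: 20.72
tool_pos: [0.5191, -0.026, 0.1452]
tool_rot: [-3.141, -0.0, -0.709]
contact_force: [-2.5, 1.8, -5.7]
opening: 0.0137
```

```bash
python3 st.py
```

```text
20.725 rimC [ 0.60105577 -0.09630081] z 0.14520247413188161 yaw -0.7091263512509902 F tool xy -3.0365659368456117 0.28358373160560024 Fz -5.652808081385094 T 0.07551920622505234 -0.9263053182760598 0.03725730752380295
```

Call:
apply_moves([
  {"xyz": [-0.5, 0, 3], "turn": 0},
  {"xyz": [0, 0, 3], "turn": 0},
  {"xyz": [0, 0, 3], "turn": 0},
  {"xyz": [0, 0, 3], "turn": 0},
])

```text
time: 21.22
tool_pos: [0.5188, -0.0258, 0.1331]
tool_rot: [-3.141, -0.001, -0.709]
contact_force: [-0.6, 0.4, -3.5]
opening: 0.0134
```

```bash
python3 st.py
```

```text
21.225 rimC [ 0.60077227 -0.09608687] z 0.13314032814470717 yaw -0.7091874852484914 F tool xy -0.7042348297441177 0.04733016370032919 Fz -3.495058818668478 T 0.07188610464852156 -0.4043238927003528 0.01924013300080778
```

Call:
apply_moves([
  {"xyz": [0, 0, 4], "turn": 0},
  {"xyz": [0, 0, 6], "turn": 0},
  {"xyz": [0, 0, 8], "turn": 0},
  {"xyz": [0, 0, 8], "turn": 0},
  {"xyz": [0, 0, 0], "turn": 0},
])

```text
time: 21.85
tool_pos: [0.518, -0.0256, 0.1063]
tool_rot: [3.141, 0.002, -0.709]
contact_force: [-0.6, 0.3, -3.3]
opening: 0.0134
```

```bash
python3 st.py; python3 -c "
from neck import *
s=robot.observe();w=robot.read_camera('wrist');slope(w,s,range(150,190,2))"
```

```text
21.85 rimC [ 0.59994207 -0.09589498] z 0.10632439733756566 yaw -0.7092517262593978 F tool xy -0.6597972196558209 0.14792206258929236 Fz -3.312094447291031 T 0.004730732219135212 -0.4097020453838704 -0.019044076388106748
neck x 0.0379 0.0529 pitch slope -0.0271 z@45 0.0238 yaw slope 0.0024 y@45 -0.0005 res 0.0004
```

Call:
apply_moves([
  {"xyz": [-21.5, -14.1, 0], "turn": 0},
  {"xyz": [-43, -28.3, 0], "turn": 0},
  {"xyz": [-43, -28.3, 0], "turn": 0},
  {"xyz": [-43, -28.3, 0], "turn": 0},
  {"xyz": [-43, -28.3, 0], "turn": 0},
  {"xyz": [-21.5, -14.1, 0], "turn": 0},
  {"xyz": [0, 0, 0], "turn": -0.1},
  {"xyz": [0, 0, 5], "turn": -0.15},
  {"xyz": [0, 0, 12], "turn": -0.15},
  {"xyz": [0, 0, 15], "turn": -0.157},
])

```text
time: 23.15
tool_pos: [0.4481, 0.2219, 0.0755]
tool_rot: [-3.141, -0.002, -0.147]
contact_force: [-0.1, -0.5, -3.1]
opening: 0.0134
```

Call:
apply_moves([
  {"xyz": [0, 0, 15], "turn": 0},
  {"xyz": [0, 0, 15], "turn": 0},
  {"xyz": [0, 0, 5], "turn": 0},
  {"xyz": [0, 0, 0], "turn": 0},
])

```text
time: 23.65
tool_pos: [0.4474, 0.2216, 0.0399]
tool_rot: [3.141, 0.001, -0.153]
contact_force: [0.7, -0.7, -2.5]
opening: 0.0133
```

```bash
python3 st.py; python3 -c "
from neck import *
s=robot.observe();w=robot.read_camera('wrist');slope(w,s,range(100,190,2));slope(w,s,range(146,190,2))"
```

```text
23.65 rimC [0.55411681 0.20515384] z 0.03988313374150433 yaw -0.15307597124010353 F tool xy 0.7635614252004048 0.6112371647393346 Fz -2.461571664654599 T 0.06104702658935823 -0.29244276985263495 -0.0092720345935705
neck x 0.0385 0.072 pitch slope -0.0847 z@45 0.0244 yaw slope 0.004 y@45 -0.0008 res 0.00045
neck x 0.0385 0.0549 pitch slope -0.0533 z@45 0.0245 yaw slope 0.0041 y@45 -0.0008 res 0.00048
```

Call:
apply_moves([
  {"xyz": [0, 0, 10], "turn": 0},
  {"xyz": [0, 0, 6], "turn": 0},
  {"xyz": [0, 0, 4], "turn": 0},
  {"xyz": [0, 0, 3], "turn": 0},
  {"xyz": [0, 0, 2], "turn": 0},
  {"xyz": [0, 0, 0], "turn": 0},
])

```text
time: 24.45
tool_pos: [0.4476, 0.2218, 0.0154]
tool_rot: [-3.141, -0.001, -0.152]
contact_force: [-2.6, 0.7, 4.7]
opening: 0.0137
```

Call:
apply_moves([
  {"xyz": [0, 0, 0], "turn": 0},
  {"xyz": [0, 0, 0], "turn": 0},
  {"xyz": [0, 0, 0], "turn": 0},
  {"xyz": [0, 0, 0], "turn": 0},
], gripper=0.35)

```text
time: 24.95
tool_pos: [0.4476, 0.2216, 0.0151]
tool_rot: [3.142, -0.0, -0.152]
contact_force: [0.9, 0.3, -0.8]
opening: 0.032
```

```bash
python3 st.py; python3 - <<'E'
from neck import *
s=robot.observe();w=robot.read_camera('wrist');slope(w,s,range(100,190,2));print(s["opening"])
W=wcam(w,s);np.savez("w8.npz",**W);cv2.imwrite("pics/w8.png",w["frame"])
E
```

```text
24.95 rimC [0.554329   0.20524395] z 0.015123756962670012 yaw -0.15227031282432946 F tool xy 0.8614125582261711 -0.4855193799553633 Fz -0.7598643669244417 T 0.013223122830731873 -0.04293234754321399 0.018196236225693004
neck x 0.0388 0.0718 pitch slope -0.0063 z@45 0.0259 yaw slope 0.0049 y@45 -0.001 res 0.0004
0.03202962343326623
```

View pics/w8.png

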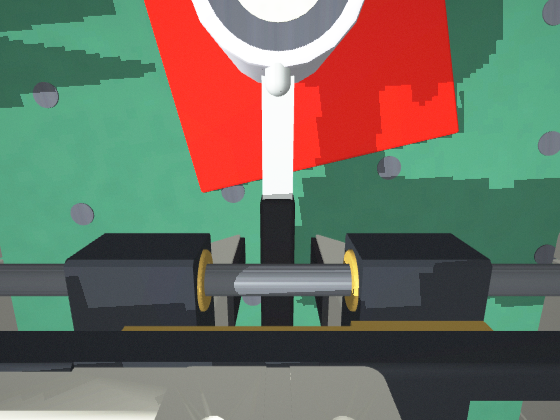

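Call:
apply_moves([
  {"xyz": [8, 0, 0.6], "turn": 0},
  {"xyz": [0, 0, 0], "turn": 0},
])

```text
time: 25.25
tool_pos: [0.4563, 0.2204, 0.0146]
tool_rot: [-3.141, -0.001, -0.153]
contact_force: [-0.9, -0.8, -0.5]
opening: 0.0323
```

Call:
apply_moves([
  {"xyz": [0, 0, 0], "turn": 0},
  {"xyz": [0, 0, 0], "turn": 0},
  {"xyz": [0, 0, 0], "turn": 0},
  {"xyz": [0, 0, 0], "turn": 0},
  {"xyz": [0, 0, 0], "turn": 0},
  {"xyz": [0, 0, 1], "turn": 0},
  {"xyz": [0, 0, 1], "turn": 0},
  {"xyz": [0, 0, 1], "turn": 0},
  {"xyz": [0, 0, 1], "turn": 0},
  {"xyz": [0, 0, 0], "turn": 0},
], gripper=0, newtons=60)

```text
time: 26.5
tool_pos: [0.4543, 0.2206, 0.0112]
tool_rot: [3.141, 0.001, -0.152]
contact_force: [-6.8, 1.4, 10.7]
opening: 0.0135
```

```bash
python3 st.py; python3 - <<'E'
from neck import *
s=robot.observe();w=robot.read_camera('wrist');slope(w,s,range(90,190,2));print(s["opening"])
E
```

```text
26.5 rimC [0.56102613 0.20429971] z 0.011193325687871881 yaw -0.15193932984123015 F tool xy -6.951104633581893 -0.36257244885157763 Fz 10.709802819689754 T -0.06592513637649386 -0.6964125166551064 0.01271455465169817
neck x 0.0391 0.0782 pitch slope 0.0373 z@45 0.028 yaw slope 0.0023 y@45 -0.0009 res 0.00952
0.013535462785870249
```

Call:
apply_moves([
  {"xyz": [0, 0, -5], "turn": 0},
  {"xyz": [0, 0, -10], "turn": 0},
  {"xyz": [0, 0, -15], "turn": 0.06},
  {"xyz": [0, 0, -18], "turn": 0.12},
  {"xyz": [0, 0, -18], "turn": 0.12},
  {"xyz": [0, 0, -15], "turn": 0.12},
  {"xyz": [0, 0, -8], "turn": 0.09},
  {"xyz": [0, 0, 0], "turn": 0.047},
  {"xyz": [0, 0, 0], "turn": 0},
])

```text
time: 27.68
tool_pos: [0.4553, 0.2204, 0.0998]
tool_rot: [-3.142, 0.0, -0.709]
contact_force: [-0.3, 0.1, -2.6]
opening: 0.0133
```

```bash
python3 st.py; python3 - <<'E'
from neck import *
s=robot.observe();w=robot.read_camera('wrist');print(s["tool_pos"]);slope(w,s,range(110,190,2))
E
```

```text
27.675 rimC [0.53730095 0.15011139] z 0.09981344851246511 yaw -0.7089364220985181 F tool xy -0.24345901400118775 0.10454495603567716 Fz -2.6043705929884338 T 0.041544149526439644 -0.3624790359437596 0.020428170819450347
[0.45532304 0.22042229 0.09981345]
neck x 0.0383 0.0679 pitch slope 0.0198 z@45 0.0264 yaw slope 0.0015 y@45 -0.0006 res 0.0005
```

Call:
apply_moves([
  {"xyz": [17.4, 11.6, 0], "turn": 0},
  {"xyz": [43.4, 29.1, 0], "turn": 0},
  {"xyz": [47.7, 32, 0], "turn": 0},
  {"xyz": [47.7, 32, -3], "turn": 0},
  {"xyz": [43.4, 29.1, -3], "turn": 0},
  {"xyz": [17.4, 11.6, -3], "turn": 0},
  {"xyz": [0, 0, -2], "turn": 0},
  {"xyz": [0, 0, 0], "turn": 0},
])

```text
time: 28.72
tool_pos: [0.5248, -0.03, 0.1105]
tool_rot: [3.141, 0.001, -0.708]
contact_force: [-0.4, 1.0, -3.0]
opening: 0.014
```

```bash
python3 st.py; python3 - <<'E'
from neck import *
s=robot.observe();w=robot.read_camera('wrist');print(s["tool_pos"]);slope(w,s,range(150,190,2));np.savez("w9.npz",**wcam(w,s));cv2.imwrite("pics/w9.png",w["frame"][:260,120:440])
E
```

```text
28.725 rimC [ 0.60687024 -0.10023401] z 0.11051850179206395 yaw -0.7081329042528939 F tool xy -0.9751722027803239 -0.4976617064380989 Fz -3.027147482126867 T 0.04485366519722475 -0.4082674289437241 -0.017181768458387498
[ 0.52483586 -0.02998901  0.1105185 ]
neck x 0.0384 0.0546 pitch slope 2.3828 z@45 0.0411 yaw slope -0.0397 y@45 -0.0007 res 0.0134
```

View pics/w9.png

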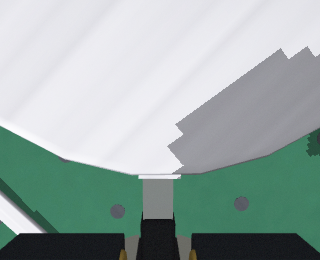

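Call:
apply_moves([
  {"xyz": [0, 0.5, -4], "turn": 0},
  {"xyz": [0, 0, -4], "turn": 0},
  {"xyz": [0, 0, -3], "turn": 0},
  {"xyz": [0, 0, -2], "turn": 0},
  {"xyz": [0, 0, -2], "turn": 0},
  {"xyz": [0, 0, -2], "turn": 0},
])

```text
time: 29.52
tool_pos: [0.525, -0.0316, 0.1277]
tool_rot: [3.141, 0.0, -0.709]
contact_force: [-0.1, 0.4, -3.1]
opening: 0.0137
```

```bash
python3 st.py
```

```text
29.525 rimC [ 0.60693987 -0.10192505] z 0.12767330273993316 yaw -0.7092968535412265 F tool xy -0.3561604838958246 -0.22578850786481275 Fz -3.1107544840675074 T 0.0722083680318518 -0.35350013453248413 0.03700788597736686
```

Call:
apply_moves([
  {"xyz": [0, 0, -2], "turn": 0},
  {"xyz": [0, 0, -2], "turn": 0},
  {"xyz": [0, 0, -2], "turn": 0},
])

```text
time: 29.9
tool_pos: [0.5252, -0.0317, 0.1337]
tool_rot: [-3.142, -0.0, -0.709]
contact_force: [1.0, -1.0, -4.5]
opening: 0.0135
```

```bash
python3 st.py; python3 - <<'E'
from neck import *
s=robot.observe();w=robot.read_camera('wrist');print(s["tool_pos"]);slope(w,s,range(146,190,2))
E
```

```text
29.9 rimC [ 0.60713986 -0.1020221 ] z 0.13370250389139837 yaw -0.7092509946736967 F tool xy 1.3945594898123805 0.07189082152924128 Fz -4.509460263429185 T 0.13129231763353189 -0.2554611157563151 0.11940569713816647
[ 0.52518407 -0.03168542  0.1337025 ]
neck x 0.0384 0.0548 pitch slope 1.4105 z@45 0.0297 yaw slope -0.062 y@45 -0.0009 res 0.01296
```

Call:
apply_moves([
  {"xyz": [0, 0, -3], "turn": 0},
  {"xyz": [0, 0, -3], "turn": 0},
  {"xyz": [0, 0, -2.5], "turn": 0},
  {"xyz": [0, 0, -2], "turn": 0},
  {"xyz": [0, 3, 0], "turn": -0.03},
  {"xyz": [0, 3, 0], "turn": -0.03},
  {"xyz": [0, 3, 0], "turn": -0.03},
])

```text
time: 30.82
tool_pos: [0.5203, -0.038, 0.1444]
tool_rot: [-3.139, -0.001, -0.618]
contact_force: [6.0, 7.1, -5.6]
opening: 0.0136
```

```bash
python3 st.py
```

```text
30.825 rimC [ 0.60831026 -0.10059453] z 0.14439714190001582 yaw -0.6180441234969805 F tool xy 0.8087215053712642 -9.262991519261455 Fz -5.600091258245891 T 1.3394328264419093 -0.5856974391492032 -0.46114210248515386
```

```bash
python3 - <<'E'
from neck import *
s=robot.observe();w=robot.read_camera('wrist');print(s["tool_pos"]);cv2.imwrite("pics/w10.png",w["frame"][90:260,178:378])
S=cv2.cvtColor(w["frame"],cv2.COLOR_BGR2HSV)[...,1]
for r in range(110,196,8): print(r,np.round(edges(S,r),2),S[r,250:306:4])
slope(w,s,range(150,190,2))
E
```

```text
[ 0.52028882 -0.03801477  0.14439714]
110 [254. 286.] [5 5 4 6 5 6 6 5 5 4 4 4 5 5]
118 [263.83 287.  ] [6 5 4 5 5 5 4 5 5 6 5 5 5 5]
126 [253.5 292. ] [5 5 4 5 5 6 5 4 6 6 5 6 5 4]
134 [254.  286.5] [4 4 5 5 6 5 4 4 4 5 6 5 4 5]
142 [255.5 287.5] [4 5 5 6 6 5 4 4 6 4 6 5 5 5]
150 [253.5 286. ] [5 6 5 6 5 5 5 5 5 4 5 5 4 4]
158 [257.   294.46] [  5   5   5   5   4   7  12  10   8  11  10  30 123 128]
166 [263.54 294.03] [124 122 126 122  15  11  11  11  11  11   9  64 123 123]
174 [263.49 293.79] [126 124 121 124   6   8   8   6   9   9   9  89 129 122]
182 [263.54 293.75] [124 125 126 124  10  11   9   9   9  11  11  90 123 127]
190 [263.52 293.54] [124 123 120 125   8   8   9  11   8   8  11 118 119 125]
neck x 0.0379 0.0564 pitch slope 2.1938 z@45 0.0293 yaw slope -0.0411 y@45 -0.0003 res 0.00967
```

```bash
python3 - <<'E'
from neck import *
s=robot.observe();w=robot.read_camera('wrist');slope(w,s,range(164,194,2))
E
python3 st.py
```

```text
neck x 0.0364 0.0475 pitch slope -0.1107 z@45 0.0237 yaw slope 0.0147 y@45 -0.0001 res 0.0004
30.925 rimC [ 0.60815234 -0.10080861] z 0.14453912554446105 yaw -0.6184452365607156 F tool xy 0.4123544802038321 -6.382077437669567 Fz -5.744975203283719 T 0.8186848039913595 -0.6142893280732239 -0.2891430836277482
```

Call:
apply_moves([
  {"xyz": [0, -3, 0], "turn": 0.03},
  {"xyz": [0, 0, -3], "turn": 0},
  {"xyz": [0, 0, -3], "turn": 0},
])

```text
time: 31.3
tool_pos: [0.5205, -0.0361, 0.1499]
tool_rot: [3.141, 0.001, -0.649]
contact_force: [-1.0, 0.9, -8.1]
opening: 0.0135
```

```bash
python3 st.py; python3 - <<'E'
from neck import *
s=robot.observe();w=robot.read_camera('wrist');slope(w,s,range(162,194,2))
E
```

```text
31.3 rimC [ 0.6065411  -0.10134731] z 0.14991061026384114 yaw -0.6488230398885775 F tool xy -1.3594821985706953 -0.13827665906087405 Fz -8.067117316913604 T 0.07092272109681855 -0.8646133096869948 -0.059342153550531136
neck x 0.0362 0.0481 pitch slope -0.0415 z@45 0.0224 yaw slope 0.0019 y@45 -0.0006 res 0.00052
```

Call:
apply_moves([
  {"xyz": [0, 3, -2], "turn": -0.03},
  {"xyz": [0, 4, -0.5], "turn": -0.04},
  {"xyz": [0, 4, -0.5], "turn": -0.04},
])

```text
time: 31.72
tool_pos: [0.5134, -0.045, 0.1527]
tool_rot: [3.141, 0.003, -0.537]
contact_force: [-2.9, 1.8, -8.0]
opening: 0.0136
```

```bash
python3 st.py
```

```text
31.725 rimC [ 0.60619498 -0.10026913] z 0.1527099179912454 yaw -0.5372406454844378 F tool xy -3.4340547002412167 -0.08465876558863569 Fz -8.013345182132303 T 0.3073761926612502 -1.072451871293916 -0.4578048896770162
```

Call:
apply_moves([
  {"xyz": [-0.3, 5, -0.4], "turn": -0.05},
  {"xyz": [-0.2, 5, -0.4], "turn": -0.05},
  {"xyz": [0, 5, -0.4], "turn": -0.05},
])

```text
time: 32.1
tool_pos: [0.5068, -0.0583, 0.1545]
tool_rot: [3.141, 0.0, -0.386]
contact_force: [-0.8, 1.5, -6.5]
opening: 0.0138
```

```bash
python3 st.py
```

```text
32.1 rimC [ 0.60682651 -0.09894889] z 0.15448057953749175 yaw -0.3859652791925101 F tool xy -1.3240873766046635 -1.0864198033174306 Fz -6.5465197454532325 T 0.1748492987649661 -0.6453832816286584 0.0023274094356493056
```

Call:
apply_moves([
  {"xyz": [0.1, 5, 0], "turn": -0.05},
  {"xyz": [0.1, 5, 0], "turn": -0.05},
  {"xyz": [0.1, 5, 0], "turn": -0.05},
])

```text
time: 32.48
tool_pos: [0.5022, -0.0724, 0.1544]
tool_rot: [3.141, 0.001, -0.236]
contact_force: [0.2, 2.8, -8.8]
opening: 0.0136
```

```bash
python3 st.py
```

```text
32.475 rimC [ 0.60718971 -0.09763784] z 0.15439041032338136 yaw -0.23560850269184264 F tool xy -0.4787257525811975 -2.753324611146645 Fz -8.773311308003915 T 0.25622412821995405 -0.6781048200366604 0.10499955154595433
```

Call:
apply_moves([
  {"xyz": [0.1, 5, 0], "turn": -0.05},
  {"xyz": [0.1, 5, 0], "turn": -0.05},
  {"xyz": [0.1, 4, 0], "turn": -0.04},
])

```text
time: 32.85
tool_pos: [0.4995, -0.0861, 0.1541]
tool_rot: [-3.142, 0.001, -0.096]
contact_force: [-0.7, 3.0, -8.0]
opening: 0.0134
```

```bash
python3 st.py
```

```text
32.85 rimC [ 0.60699539 -0.09643182] z 0.15414655436582853 yaw -0.09575693835374288 F tool xy -1.0056647923527653 -2.95776500658577 Fz -7.9815597678220405 T 0.2755305235771369 -0.7460630814253985 0.1557964011363411
```

Call:
apply_moves([
  {"xyz": [0, 4, 0], "turn": -0.04},
  {"xyz": [0, 3, 0], "turn": -0.03},
])

```text
time: 33.1
tool_pos: [0.4994, -0.0932, 0.1542]
tool_rot: [3.142, 0.0, -0.027]
contact_force: [2.2, 2.3, -8.1]
opening: 0.0135
```

```bash
python3 st.py
```

```text
33.1 rimC [ 0.60735638 -0.09604331] z 0.1542431985729101 yaw -0.02669529775285051 F tool xy 2.1838661232802994 -2.372424671504481 Fz -8.091748853548697 T 0.3208691015190288 -0.5163001250513686 0.03234006445048057
```

Call:
apply_moves([
  {"xyz": [0, 3, 0], "turn": -0.03},
])

```text
time: 33.22
tool_pos: [0.4999, -0.0963, 0.1544]
tool_rot: [3.141, -0.001, 0.003]
contact_force: [2.6, 1.2, -8.2]
opening: 0.0135
```

```bash
python3 st.py;  python3 - <<'E'
from neck import *
s=robot.observe();w=robot.read_camera('wrist');slope(w,s,range(162,194,2))
E
```

```text
33.225 rimC [ 0.60786243 -0.09599781] z 0.1544055482908914 yaw 0.002787357134410806 F tool xy 2.5572297166135467 -1.1933668741249197 Fz -8.156219138369584 T 0.3056334122167429 -0.20259838649683157 -0.036844113623381886
neck x 0.0362 0.0484 pitch slope -0.0546 z@45 0.0215 yaw slope -0.0035 y@45 -0.0011 res 0.00041
```

Call:
apply_moves([
  {"xyz": [0.5, 2, 0], "turn": -0.02},
  {"xyz": [0, 2, 0], "turn": -0.02},
])

```text
time: 33.52
tool_pos: [0.5005, -0.0999, 0.1544]
tool_rot: [-3.141, -0.001, 0.042]
contact_force: [2.9, 6.2, -7.7]
opening: 0.0138
```

```bash
python3 st.py
```

```text
33.525 rimC [ 0.60836423 -0.09539313] z 0.15440170167831463 yaw 0.04167972739279402 F tool xy 3.1257518405767226 -6.078878940288647 Fz -7.737245651592054 T 0.6955645428605548 -0.12357081194196695 -0.27466945015349886
```

Call:
apply_moves([
  {"xyz": [0, 2, 0], "turn": -0.02},
  {"xyz": [0, 0, 0], "turn": 0},
])

```text
time: 33.78
tool_pos: [0.5005, -0.1012, 0.1544]
tool_rot: [-3.14, -0.001, 0.061]
contact_force: [3.8, 7.3, -7.2]
opening: 0.0134
```

```bash
python3 st.py
```

```text
33.775 rimC [ 0.608301   -0.09462937] z 0.15436078030053868 yaw 0.06059631120241238 F tool xy 4.227956729851152 -7.008487811442728 Fz -7.208173928739798 T 0.9287624784157673 -0.10744673130189594 -0.46785227021045855
```

Stop felt: resistance rose to 7 N at yaw ≈ 0.05, about 43° past the slot. I'll back off slightly and lower the lugs into their pockets.

Call:
apply_moves([
  {"xyz": [0, -2, 1], "turn": 0.02},
  {"xyz": [0, -0.5, 2], "turn": 0},
  {"xyz": [0, 0, 2], "turn": 0},
  {"xyz": [0, 0, 0], "turn": 0},
])

```text
time: 34.28
tool_pos: [0.5011, -0.0999, 0.1503]
tool_rot: [3.14, -0.003, 0.041]
contact_force: [1.3, 2.2, 2.9]
opening: 0.0137
```

```bash
python3 st.py
```

```text
34.275 rimC [ 0.60903639 -0.09554735] z 0.15030330970082578 yaw 0.04076589118268359 F tool xy 1.351332800329305 -2.1644244957040772 Fz 2.938327421381226 T 0.4498529493915966 0.8148957961257733 -0.18255918985695974
```

Call:
apply_moves([
  {"xyz": [0, 0, 1.5], "turn": 0},
  {"xyz": [0, 0, 1.5], "turn": 0},
  {"xyz": [0, 0, 0], "turn": 0},
])

```text
time: 34.65
tool_pos: [0.5014, -0.0998, 0.147]
tool_rot: [3.141, -0.003, 0.041]
contact_force: [4.2, 3.5, 4.4]
opening: 0.0139
```

```bash
python3 st.py;python3 - <<'E'
from neck import *
s=robot.observe();w=robot.read_camera('wrist');slope(w,s,range(162,194,2))
E
```

```text
34.65 rimC [ 0.60930894 -0.09542212] z 0.14700960767521923 yaw 0.04075253184559413 F tool xy 4.379376981426282 -3.3330739970734786 Fz 4.403408423490813 T 0.5282609061008134 1.2964803479793354 -0.1147542528360248
neck x 0.0368 0.0487 pitch slope -0.045 z@45 0.0242 yaw slope 0.0098 y@45 -0.0008 res 0.00025
```

Call:
apply_moves([
  {"xyz": [0.5, -1, 1], "turn": 0.01},
  {"xyz": [0.3, -0.5, 1], "turn": 0},
  {"xyz": [0, 0, 0], "turn": 0},
])

```text
time: 35.08
tool_pos: [0.5016, -0.0986, 0.1446]
tool_rot: [3.14, -0.002, 0.031]
contact_force: [4.8, -1.2, 4.6]
opening: 0.0129
```

```bash
python3 st.py;python3 - <<'E'
from neck import *
s=robot.observe();w=robot.read_camera('wrist');slope(w,s,range(162,194,2));np.savez("w11.npz",**wcam(w,s))
a=robot.read_camera("scene")
cr=lambda c,x,y,W,H,f:cv2.resize(c["frame"][y:y+H,x:x+W],None,fx=f,fy=f,interpolation=cv2.INTER_CUBIC)
cv2.imwrite("pics/w11.png",np.hstack([cr(a,215,165,100,100,4),cr(w,178,80,200,200,2)]))
E
```

```text
35.075 rimC [ 0.60955966 -0.09530839] z 0.14459395080116086 yaw 0.030722092859422734 F tool xy 4.752294381610335 1.387803090804099 Fz 4.587953311702446 T -0.12573945386075658 1.4359220508140633 -0.21657169332397994
neck x 0.0371 0.0489 pitch slope -0.0595 z@45 0.025 yaw slope 0.0086 y@45 -0.0007 res 0.00026
```

View pics/w11.png

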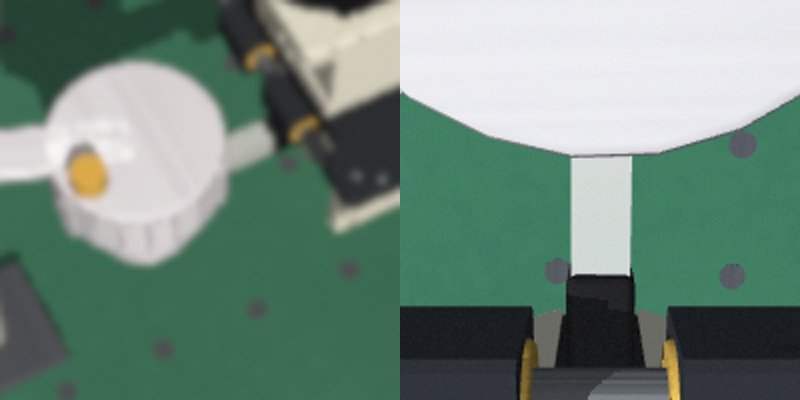

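Call:
apply_moves([
  {"xyz": [0.5, 0.3, 1], "turn": 0},
  {"xyz": [0.3, 0, 1], "turn": 0},
  {"xyz": [0, 0, 1], "turn": 0},
  {"xyz": [0, 0, 0], "turn": 0},
])

```text
time: 35.67
tool_pos: [0.502, -0.0986, 0.1415]
tool_rot: [3.141, -0.001, 0.031]
contact_force: [5.0, -0.9, 4.9]
opening: 0.0138
```

```bash
python3 st.py;python3 - <<'E'
from neck import *
s=robot.observe();w=robot.read_camera('wrist');slope(w,s,range(162,194,2))
E
```

```text
35.675 rimC [ 0.60998599 -0.09523397] z 0.14149486774681325 yaw 0.030723325127224088 F tool xy 4.92173829988328 1.0370077789575762 Fz 4.906137399916915 T -0.026760120249064937 1.349472578243718 -0.20646124088876938
neck x 0.0373 0.0492 pitch slope 0.0512 z@45 0.0265 yaw slope 0.003 y@45 -0.0007 res 0.00038
```

Call:
apply_moves([
  {"xyz": [0, 0, 0], "turn": 0},
  {"xyz": [0, 0, 0], "turn": 0},
  {"xyz": [0, 0, 0], "turn": 0},
  {"xyz": [0, 0, 0], "turn": 0},
], gripper=0.3)

```text
time: 36.22
tool_pos: [0.5011, -0.0982, 0.1409]
tool_rot: [-3.141, 0.001, 0.031]
contact_force: [0.1, -1.2, 0.9]
opening: 0.0274
```

```bash
python3 st.py;python3 - <<'E'
from neck import *
s=robot.observe();w=robot.read_camera('wrist');print(s["opening"])
S=cv2.cvtColor(w["frame"],cv2.COLOR_BGR2HSV)[...,1]
slope(w,s,range(162,194,2));slope(w,s,range(166,210,2))
for r in range(150,230,6): print(r,np.round(edges(S,r),2),w["frame"][r,278])
E
```

```text
36.225 rimC [ 0.60907705 -0.09488818] z 0.14093448245017562 yaw 0.030892640874097488 F tool xy 0.09490625302785222 1.2224134964742905 Fz 0.8602469535782934 T 0.02655728308071902 -0.021289614438823316 0.025042239282403914
0.027428489771495927
neck x 0.0374 0.0492 pitch slope 0.0188 z@45 0.0271 yaw slope 0.013 y@45 -0.0006 res 0.00022
neck x 0.0311 0.0477 pitch slope 0.0103 z@45 0.0271 yaw slope 0.013 y@45 -0.0006 res 0.00025
150 [257.  293.5] [240 236 236]
156 [254.83 296.83] [229 223 223]
162 [262.89 294.18] [212 216 208]
168 [262.89 294.16] [212 215 209]
174 [262.9  293.95] [213 214 208]
180 [262.87 293.83] [213 216 209]
186 [262.87 293.65] [210 213 205]
192 [262.86 293.4 ] [213 216 208]
198 [262.86 293.39] [210 213 204]
204 [262.86 293.15] [213 215 206]
210 [262.66 293.29] [212 214 206]
216 [263.02 294.13] [26 24 22]
222 [260.81 294.83] [35 33 31]
228 [260.83 294.73] [37 34 32]
```

The bowl now hangs free and level, with the wrist measurement putting the rim at z≈0.191. Combining the two wrist head fits (w1 and w2) gives a head top of 0.216 and a mouth of about 0.178, so the rim is about 13 mm up, which is pocket height. I'll open further and retreat straight up.

Call:
apply_moves([
  {"xyz": [0, 0, 0], "turn": 0},
  {"xyz": [0, 0, 0], "turn": 0},
  {"xyz": [0, 0, 0], "turn": 0},
  {"xyz": [0, 0, -5], "turn": 0},
  {"xyz": [0, 0, -15], "turn": 0},
  {"xyz": [0, 0, -25], "turn": 0},
  {"xyz": [0, 0, -30], "turn": 0},
  {"xyz": [-15, 0, -20], "turn": 0},
  {"xyz": [-30, 0, 0], "turn": 0},
  {"xyz": [-15, 0, 0], "turn": 0},
], gripper=0.5)

```text
time: 37.52
tool_pos: [0.4408, -0.1002, 0.2375]
tool_rot: [3.141, -0.001, 0.031]
contact_force: [-0.0, -0.8, -0.2]
opening: 0.0459
```

```bash
python3 st.py;python3 - <<'E'
from neck import *
s=robot.observe();w=robot.read_camera('wrist');a=robot.read_camera("scene");b=robot.read_camera("side")
np.savez("w12.npz",**wcam(w,s))
cr=lambda c,x,y,W,H,f:cv2.resize(c["frame"][y:y+H,x:x+W],None,fx=f,fy=f,interpolation=cv2.INTER_CUBIC)
cv2.imwrite("pics/w12.png",np.hstack([cr(a,195,145,130,150,3),cr(b,210,130,130,150,3)]))
E
```

```text
37.525 rimC [ 0.54875124 -0.09686675] z 0.23745129232827203 yaw 0.030614593163196924 F tool xy -0.04870744281643153 0.8323561861517126 Fz -0.20006964784907 T 0.035325215199980164 -0.015294185568673326 -0.04975588639174353
```

View pics/w12.png

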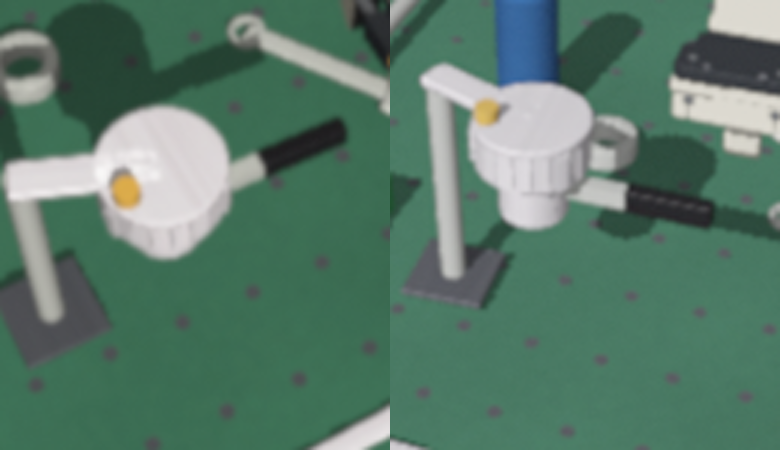

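Both views show the bowl hanging level in the head, with the handle tip at scene panel (342,130) and side panel (712,213). One quick numeric check of handle level and height before handing in.

```bash
python3 - <<'E'
from h import *
a=load("scene5.npz");b=load("side5.npz")
S=lambda x,y:(195+x/3,145+y/3);D=lambda x,y:(210+(x-390)/3,130+y/3)
t=tri((a,S(342,131)),(b,D(712,212)));g=tri((a,S(264,165)),(b,D(627,197)));h=tri((a,S(162,161)),(b,D(531,117)))
print("tip",t,"bound",g,"headtop",h);d=(t[0]-g[0]);print("slope",d[2]/np.hypot(*d[:2]),np.hypot(*d[:2]))
E
```

```text
tip (array([ 0.46439019, -0.09892496,  0.15900558]), np.float64(0.0017171047035782331)) bound (array([ 0.52704956, -0.09575293,  0.15965615]), np.float64(0.000170395910143248)) headtop (array([ 0.60092087, -0.09702325,  0.21398419]), np.float64(0.0009993234643979538))
slope -0.010369235326917902 0.06273960644363953
```

```bash
python3 -c "
from cell import robot
print(robot.hand_in())"
```

```text
the job is handed in; nothing more can be done
None
```

The filter bowl is hanging in the head by itself, level and with its lugs in the pockets. I handed the job in at about 37.5 s of the 72 s. The hand-in gave no verdict, so the result rests on my own checks.

**First try:** it did not work. Under the sealing plate's push the bowl crept about 0.1 rad nose-down in the grip, and the lugs met the ridge. I backed it out, set it level on the mat, and gripped again at 60 N, closer to the can and pre-tilted slightly.

**Second try:** the lugs met the ridge once more. After backing off a little and raising the bowl, they passed over it. The bowl then turned counter-clockwise until it met the stop at about 43°. I lowered it, let go and retreated. The largest forces I read at the wrist were about 11 N sideways and up, well under the limits.

**Last checks:**

| Check | Result | Expected |
|---|---|---|
| Height from handle to head top | 55 mm | 56 mm locked, 52 mm on the ridge |
| Handle slope, free-hanging | about 0.01 rad | under 0.06 rad |
| Bowl's turn from the head's frame | about 0 rad | under 1.05 rad |
| Gripper contact after retreat | none; forces at noise level | none |

**Disagreement:** my estimates of the head's height varied. Early views put its lower face at 0.172–0.175 m, and later ones at 0.177–0.179 m. Only the later value puts the rim at pocket height; the early one would have left the lugs on the ridge. The angle at the stop and the handle-to-head height both support the locked reading.

I viewed 13 pictures, three over the budget of 10. The other objects were never touched as far as I could see, but I did not measure their positions again.

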